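# Recover the grinding balls from the returned spout pots

## Robot

A 6-joint arm with a two-finger parallel gripper is mounted at the origin on the work surface. World frame = base frame: x ahead of the robot, y to its left, z up, the work surface at z = 0. Lengths are in mm, angles in rad, forces in N, time in s.
With the tool pointing down it reaches from about 275 to 1000 mm from the base axis. Payload 8.4 kg.
Tool frame: the origin (TCP) lies on the centre line of the jaws, within the pads' length; the fingertips stand r.tip_reach ahead of it and the grasp point (between the pads) lies 11 mm behind it (r.tip_reach is the distance from the TCP to the fingertips, in mm); z points along the fingers, y is the line along which they close (so a half turn about z gives the same grasp; the last joint's range is limited). The gripper opens to 85 mm and grips with 20 to 120 N. Pads are 22 mm wide; open, the fingers measure 114 mm over their backs; the gripper's body (76 mm by 85 mm) begins 54 mm behind the grasp point. The pads swing forward as they close: fully open they stand 13 mm farther back than shut.
Start: joints at [1.155, 0.353, 1.633, -0, 1.155, -0.002], TCP at [251.306, 572.253, 206.881] pointing down, gripper open.
Joint ranges: [-2.63, 2.63], [-0.92, 2.1], [0.06, 2.66], [-1.3, 4.44], [0, 2.69], [-3.02, 3.02]. Speed limits (rad/s): [2.22, 2.22, 2.79, 3.14, 3.14, 3.14].

## Interface

Orientations are given as [roll, pitch, yaw] about the fixed x, y, z axes, in that order (R = Rz(yaw) Ry(pitch) Rx(roll)).
In Python, from rig import r gives the robot as it stands.
- The arm moves only by the tool carry_out, never from a script. Its argument "targets" is a list of rows, each an object with "dp": the shift along the tool's x, y, z in mm, a list of three; "yaw": the turn about the tool's z in degrees. A call has 1 to 12 rows; each row is the pose to reach, as a shift and turn from the pose commanded when the call began, along the tool's axes at that moment; what a row does not reach only later rows make up. A row lasts 1/8 s, in which the tool goes at most 62.5 mm and 10.7 degrees, less where a joint would pass 70% of its speed; a pose out of reach is approached as far as the arm can. A call with a gripper value outside its range is refused whole. "fingers" is the opening, from -1 (shut) to 1 (fully open), so that 0 is half open, set as the call begins (left out, the last holds). The fingers move at their own pace and stop on an object; "grip_force" is the grip in N (left out, the last holds). Time passes only in rows, so rows that repeat a pose let the fingers close. It gives the time, the measured TCP pose, the force, the opening and the grip force at its end, in the units of the state.
- r.sense(): the state, without advancing time (a new reading comes with each control period).
- r.grab_frame(name): name is "scene" or "top" or "wrist"; returns the picture (420x560x3 uint8, red, green, blue); there is no depth.
- r.get_calibration(name): a dict with "fx", "fy", "cx", "cy" (pixels), "dist_coeffs" ([k1, k2, p1, p2, k3] as OpenCV has them; the pictures are not rectified), "rvec" (rotation vector, rad) and "tvec" (3), from world to camera coordinates, as OpenCV has them. Camera axes: x right, y down, z forward; pixel columns grow to the right and rows downward; lengths in mm; the calibration is good to about 2 mm. A picture is of the moment at which its call begins: read the wrist's pose just before it. get_calibration takes no time and is no camera call; for the wrist camera it gives the pose at the moment of the call.
- r.sign_off(): hands the job in; it is judged then, once.
The state is a dict: "clock": time; "qpos": joint angles; "qvel": joint speeds; "joint_efforts": joint torques, N m; "eef_pos": TCP position; "tcp_rot": TCP orientation; "contact_force": force on the tool from outside, world axes, zero at the start; "wrist_torque": the same for the moment, N m; "opening": opening from 0.0 (shut) to 1.0 (fully open); "grasp_force": force on a finger pad.
Only numpy, scipy, OpenCV 4.12 (cv2) and the standard library are available. Lean on these libraries where they do the work, as an engineer would, in place of code of your own. Each camera call takes 0.05 s, during which the arm holds its last target. There are 200 camera calls.

## Task

Some of these covered sample-mill pots still hide a steel grinding ball: lift each pot to judge by its weight, tip only the loaded ones out into the collecting tray, and stand each pot you emptied upright on the draining plate. Pots that are empty already must not be tipped over: stand them upright on the bench again, off the plate. The pots are thin-walled, so hold them gently, with no more than about 30 N of grip, and leave the other things on the bench alone.

Things in the scene. Friction and masses are not known exactly. Their poses are not given: they have to be found in the camera images.
- pot_1: White opaque thin-walled spout pot, 120 long (x) x 56 wide (y) x 81 mm high on a grey foot plate 86 x 70 x 4 mm (x -42 to +44); all five alike. Origin under the foot, z up. Upright back wall at x +38. Front wall slopes out 35 degrees from x -20 to the pouring lip at x -76, z 80. Cover over the back of the top (x -15 to +38); in front of it is the open mouth, 48 mm wide. May hold one ball, ball_1.
- pot_2: As pot_1; may hold ball_2. Place to grip: the two flat parallel sides, 56 mm apart (walls 4 mm), good at x -12 to +30, z 25 to 75.
- pot_3: As pot_1; may hold ball_3. A ball starts on the pot's floor, which falls 4 degrees to the back, so that it lies hidden under the cover; a pot holds one ball or none. It rolls out over the lip once the pot is tipped, mouth downwards, about 65 to 75 degrees from upright, within a second.
- pot_4: As pot_1; may hold ball_4. An empty pot weighs 1.3 to 1.6 N, a pot with its ball 3.0 to 3.8 N.
- pot_5: As pot_1; may hold ball_5. The balls are plain steel, 36 mm across, 0.17 to 0.22 kg; their poses are not given, as they are hidden: two to four pots hold one.
- tray: Fixed grey open collecting tray with a fabric-lined floor, outside 200 x 200 mm and 50 mm high, walls 6 mm, floor 7 mm thick. Origin: centre of the underside; x and y along its sides. It stands at the robot's left or right.
- drain: Fixed flat ribbed stainless draining plate, 240 x 240 mm and 3 mm thick, lying flat on the bench. Origin: centre of the underside; x and y along its sides. It stands on the other side from the tray.
- plate: Loose 24-well plate, 127 x 85 x 15 mm, lying flat; origin under its centre. A bystander: leave it alone.
- marker: Loose black marker pen lying on the bench, 126 mm long along its x, 16 mm thick, up to 16 mm high; origin under its middle. A bystander: leave it alone.
- tape: Loose roll of paper tape lying flat, 72 mm across, 20 mm high; origin under its centre. A bystander: leave it alone.
- reagent: Loose amber bottle, 60 mm across, 130 mm high, standing; origin under its centre. A bystander: leave it alone.

How it is judged (in metres and radians):
At the end, for the whole second after the job is handed in: Each ball rests in the tray; each pot that held one stands upright (within 7 degrees) with its origin over the draining plate; each pot that was empty (its ball_N absent) stands upright on the bench, its origin not over the plate. All released and at rest (angle between each of pot_1, pot_2, pot_3, pot_4, pot_5's own z axis and vertical below 0.12 rad and linear speed of each of pot_1, pot_2, pot_3, pot_4, pot_5 below 0.03 m/s and linear speed of each of ball_1, ball_2, ball_3, ball_4, ball_5 below 0.05 m/s and x of ball_1 in the frame of tray between -0.096 and 0.096 m and y of ball_1 in the frame of tray between -0.096 and 0.096 m and height (world z) of each of ball_1, ball_2, ball_3, ball_4, ball_5 below 0.06 m and ((x of pot_1 in the frame of drain between -0.12 and 0.12 m and y of pot_1 in the frame of drain between -0.12 and 0.12 m and height (world z) of pot_1 below 0.012 m) or (height (world z) of pot_1 below 0.012 m and (x of pot_1 in the frame of drain above 0.12 m or x of pot_1 in the frame of drain below -0.12 m or y of pot_1 in the frame of drain above 0.12 m or y of pot_1 in the frame of drain below -0.12 m) and height (world z) of ball_1 below -1 m)) and (height (world z) of ball_1 above -1 m or (height (world z) of pot_1 below 0.012 m and (x of pot_1 in the frame of drain above 0.12 m or x of pot_1 in the frame of drain below -0.12 m or y of pot_1 in the frame of drain above 0.12 m or y of pot_1 in the frame of drain below -0.12 m))) and x of ball_2 in the frame of tray between -0.096 and 0.096 m and y of ball_2 in the frame of tray between -0.096 and 0.096 m and ((x of pot_2 in the frame of drain between -0.12 and 0.12 m and y of pot_2 in the frame of drain between -0.12 and 0.12 m and height (world z) of pot_2 below 0.012 m) or (height (world z) of pot_2 below 0.012 m and (x of pot_2 in the frame of drain above 0.12 m or x of pot_2 in the frame of drain below -0.12 m or y of pot_2 in the frame of drain above 0.12 m or y of pot_2 in the frame of drain below -0.12 m) and height (world z) of ball_2 below -1 m)) and (height (world z) of ball_2 above -1 m or (height (world z) of pot_2 below 0.012 m and (x of pot_2 in the frame of drain above 0.12 m or x of pot_2 in the frame of drain below -0.12 m or y of pot_2 in the frame of drain above 0.12 m or y of pot_2 in the frame of drain below -0.12 m))) and x of ball_3 in the frame of tray between -0.096 and 0.096 m and y of ball_3 in the frame of tray between -0.096 and 0.096 m and ((x of pot_3 in the frame of drain between -0.12 and 0.12 m and y of pot_3 in the frame of drain between -0.12 and 0.12 m and height (world z) of pot_3 below 0.012 m) or (height (world z) of pot_3 below 0.012 m and (x of pot_3 in the frame of drain above 0.12 m or x of pot_3 in the frame of drain below -0.12 m or y of pot_3 in the frame of drain above 0.12 m or y of pot_3 in the frame of drain below -0.12 m) and height (world z) of ball_3 below -1 m)) and (height (world z) of ball_3 above -1 m or (height (world z) of pot_3 below 0.012 m and (x of pot_3 in the frame of drain above 0.12 m or x of pot_3 in the frame of drain below -0.12 m or y of pot_3 in the frame of drain above 0.12 m or y of pot_3 in the frame of drain below -0.12 m))) and x of ball_4 in the frame of tray between -0.096 and 0.096 m and y of ball_4 in the frame of tray between -0.096 and 0.096 m and ((x of pot_4 in the frame of drain between -0.12 and 0.12 m and y of pot_4 in the frame of drain between -0.12 and 0.12 m and height (world z) of pot_4 below 0.012 m) or (height (world z) of pot_4 below 0.012 m and (x of pot_4 in the frame of drain above 0.12 m or x of pot_4 in the frame of drain below -0.12 m or y of pot_4 in the frame of drain above 0.12 m or y of pot_4 in the frame of drain below -0.12 m) and height (world z) of ball_4 below -1 m)) and (height (world z) of ball_4 above -1 m or (height (world z) of pot_4 below 0.012 m and (x of pot_4 in the frame of drain above 0.12 m or x of pot_4 in the frame of drain below -0.12 m or y of pot_4 in the frame of drain above 0.12 m or y of pot_4 in the frame of drain below -0.12 m))) and x of ball_5 in the frame of tray between -0.096 and 0.096 m and y of ball_5 in the frame of tray between -0.096 and 0.096 m and ((x of pot_5 in the frame of drain between -0.12 and 0.12 m and y of pot_5 in the frame of drain between -0.12 and 0.12 m and height (world z) of pot_5 below 0.012 m) or (height (world z) of pot_5 below 0.012 m and (x of pot_5 in the frame of drain above 0.12 m or x of pot_5 in the frame of drain below -0.12 m or y of pot_5 in the frame of drain above 0.12 m or y of pot_5 in the frame of drain below -0.12 m) and height (world z) of ball_5 below -1 m)) and (height (world z) of ball_5 above -1 m or (height (world z) of pot_5 below 0.012 m and (x of pot_5 in the frame of drain above 0.12 m or x of pot_5 in the frame of drain below -0.12 m or y of pot_5 in the frame of drain above 0.12 m or y of pot_5 in the frame of drain below -0.12 m)))); the robot touches nothing.
It fails at once if a pot that was empty from the start is tipped over, more than 60 degrees ((angle between pot_1's own z axis and vertical above 1.05 rad and height (world z) of ball_1 below -1 m) or (angle between pot_2's own z axis and vertical above 1.05 rad and height (world z) of ball_2 below -1 m) or (angle between pot_3's own z axis and vertical above 1.05 rad and height (world z) of ball_3 below -1 m) or (angle between pot_4's own z axis and vertical above 1.05 rad and height (world z) of ball_4 below -1 m) or (angle between pot_5's own z axis and vertical above 1.05 rad and height (world z) of ball_5 below -1 m)).
It fails at once if a pot is squeezed: the fingers press on it with more than 120 N in all (both pads together) (contact force between the fingers and pot_1 above 120 N or contact force between the fingers and pot_2 above 120 N or contact force between the fingers and pot_3 above 120 N or contact force between the fingers and pot_4 above 120 N or contact force between the fingers and pot_5 above 120 N).
It fails at once if a bystander (well plate, marker, tape, bottle) is moved more than 4 cm or the bottle is tipped (distance of any of plate, marker, tape, reagent from where it was at the start of the episode above 0.04 m or angle between reagent's own z axis and vertical above 0.5 rad).
Of ball_1, ball_2, ball_3, ball_4, ball_5 only 2 to 4 are there at a start; the rules pass over those that are not, and their reading is None.
At some moment in a run one of pot_1, pot_2, pot_3, pot_4, pot_5 may be knocked a few centimetres aside while the robot is not near it.
It also fails if it takes over 210 s, if anything falls off the work surface, if the arm or the gripper's body presses on something with over 40 N, if the wrist force passes 120 N, or if a joint passes its speed limit or range.

## Working session

There is one attempt and no reset: what is moved stays moved. The work goes in short steps, Python scripts to look and compute and a tool call to move; the robot and the scene stay as the last step left them, time stands still between calls to the robot, and variables do not carry over. Pictures are saved under pics/ and viewed, at most 14 in all, crops included, and the job is handed in when it is done.

Besides the shell and the picture viewer there is one more tool, called in YAML: its name, and indented under it one key for each argument. carry_out: Moves the arm, as the interface text tells. Its arguments: {"type":"object","properties":{"targets":{"type":"array","items":{"type":"object","properties":{"dp":{"type":"array","items":{"type":"number"}},"yaw":{"type":"number"}}}},"fingers":{"type":"number"},"grip_force":{"type":"number"}},"required":["targets"]}

```bash
ls; mkdir -p pics
python3 - <<'E'
from rig import r
import cv2
print(r.sense(), r.tip_reach)
for n in ("scene","top"):
    cv2.imwrite(f"pics/{n}0.png", r.grab_frame(n)[:,:,::-1]); print(n, r.get_calibration(n))
E
```

```text
pics
{'clock': 0.0, 'qpos': array([ 1.15457800e+00,  3.53654068e-01,  1.63413550e+00, -1.45329500e-05,
        1.15522601e+00, -2.40507809e-03]), 'qvel': array([ 7.41334439e-05, -8.77487623e-04, -8.10819973e-05,  5.56054813e-04,
        7.89082227e-04,  1.99240118e-03]), 'joint_efforts': array([ 9.03918244e-04, -6.05243754e+01, -3.42069590e+01,  3.11080230e-04,
        9.19506740e-03, -3.97180486e-06]), 'eef_pos': array([251.11149296, 571.76657066, 206.15743945]), 'tcp_rot': array([-3.14016970e+00,  9.86535254e-06,  2.72778528e+00]), 'contact_force': array([ 0.27374617, -0.35087171, -0.47015952]), 'wrist_torque': array([0.05577765, 0.02342236, 0.0001923 ]), 'grasp_force': 0.0, 'opening': 1.0019483838567553} 8.0
scene {'fx': 486.9584435431451, 'fy': 486.9584435431451, 'cx': 283.06727367218116, 'cy': 213.15360262155474, 'dist_coeffs': array([-0.0973105,  0.       ,  0.       ,  0.       ,  0.       ]), 'rvec': array([ 1.71607788,  1.4933731 , -0.81130758]), 'tvec': array([ -85.53787224, -301.86701079, 1555.02000227])}
top {'fx': 480.0407803305829, 'fy': 480.0407803305829, 'cx': 284.14738998713534, 'cy': 207.8681598789738, 'dist_coeffs': array([-0.12166016,  0.        ,  0.        ,  0.        ,  0.        ]), 'rvec': array([ 2.13348588, -2.19096065,  0.16584391]), 'tvec': array([   5.65081303,  592.73260086, 1031.03451545])}
```

View pics/scene0.png

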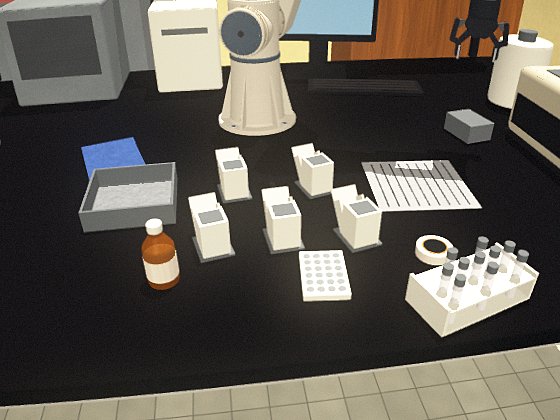

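View pics/top0.png

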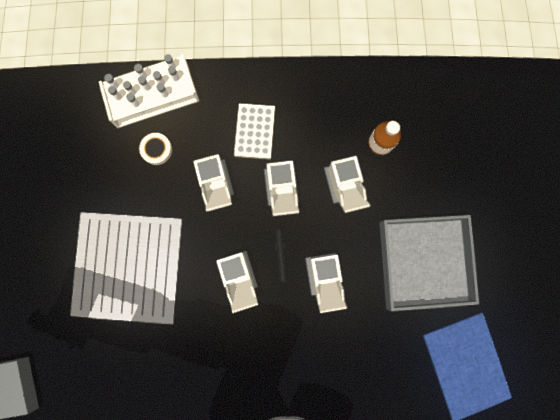

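The scene view shows the tray on the image left (robot's right, y<0) and the drain on the right. The top view has far = up: pots at about (212,183), (282,188), (347,183), (237,282) and (327,283), all with spouts toward the robot. The tray is at (430,262), the drain at (127,268), the marker at (280,255), the bottle at (385,138), the tape at (155,148) and the well plate at (255,131).

```bash
cat > h.py <<'E'
import cv2, numpy as np
from rig import r
def ray(c,uv,z):
    K=np.array([[c['fx'],0,c['cx']],[0,c['fy'],c['cy']],[0,0,1]])
    n=cv2.undistortPoints(np.array(uv,float).reshape(-1,1,2),K,c['dist_coeffs']).reshape(-1,2)
    R=cv2.Rodrigues(c['rvec'])[0]; o=-R.T@c['tvec']
    d=np.c_[n,np.ones(len(n))]@R
    return o+d*((z-o[2])/d[:,2])[:,None]
E
python3 - <<'E'
from h import *
im=cv2.imread("pics/top0.png"); t=[]
for u,v in [(212,183),(282,188),(347,183),(237,282),(327,283)]:
    t.append(cv2.resize(im[v-35:v+35,u-30:u+30],None,fx=4.4,fy=4.4,interpolation=cv2.INTER_CUBIC))
t.append(cv2.resize(im[205:315,375:485],(264,308)))
cv2.imwrite("pics/c.png",np.vstack([np.hstack(t[:3]),np.hstack(t[3:])])[:,:800])
hsv=cv2.cvtColor(im,cv2.COLOR_BGR2HSV)
for u,v in [(212,172),(282,175),(345,170),(235,268),(325,268)]: print(im[v-3:v+4,u].tolist(), im[v+22,u])
c=r.get_calibration("top")
for n,p,z in [("tray",[(381,220),(471,215),(479,304),(389,311)],50),("drain",[(80,213),(182,218),(174,324),(70,317)],3)]:
    P=ray(c,p,z); print(n,P.round(),P.mean(0).round())
for n,p,z in [("marker",[(278,231),(283,280)],8),("bottle",[(392,128)],130),("tape",[(155,148)],20),("plate",[(255,131)],15)]: print(n,ray(c,p,z).round())
E
```

```text
[[138, 144, 143], [139, 147, 149], [141, 146, 145], [137, 144, 144], [141, 147, 146], [137, 145, 146], [140, 147, 146]] [177 200 212]
[[136, 145, 149], [137, 145, 146], [139, 148, 147], [138, 146, 148], [139, 146, 146], [135, 145, 144], [137, 147, 148]] [171 194 206]
[[138, 144, 147], [135, 144, 143], [138, 144, 144], [135, 145, 144], [138, 143, 144], [136, 143, 143], [137, 143, 142]] [175 199 212]
[[147, 155, 154], [149, 156, 155], [151, 158, 158], [150, 157, 156], [149, 156, 157], [153, 158, 160], [148, 156, 157]] [147 164 175]
[[145, 151, 151], [145, 150, 152], [145, 153, 153], [144, 151, 150], [147, 152, 153], [147, 155, 155], [147, 153, 153]] [172 195 206]
tray [[ 559. -224.   50.]
 [ 564. -432.   50.]
 [ 365. -437.   50.]
 [ 359. -232.   50.]] [ 462. -331.   50.]
drain [[597. 467.   3.]
 [580. 225.   3.]
 [340. 245.   3.]
 [358. 487.   3.]] [469. 356.   3.]
marker [[544.   5.   8.]
 [433.  -4.   8.]]
bottle [[ 745. -241.  130.]]
tape [[743. 285.  20.]]
plate [[779.  52.  15.]]
```

View pics/c.png

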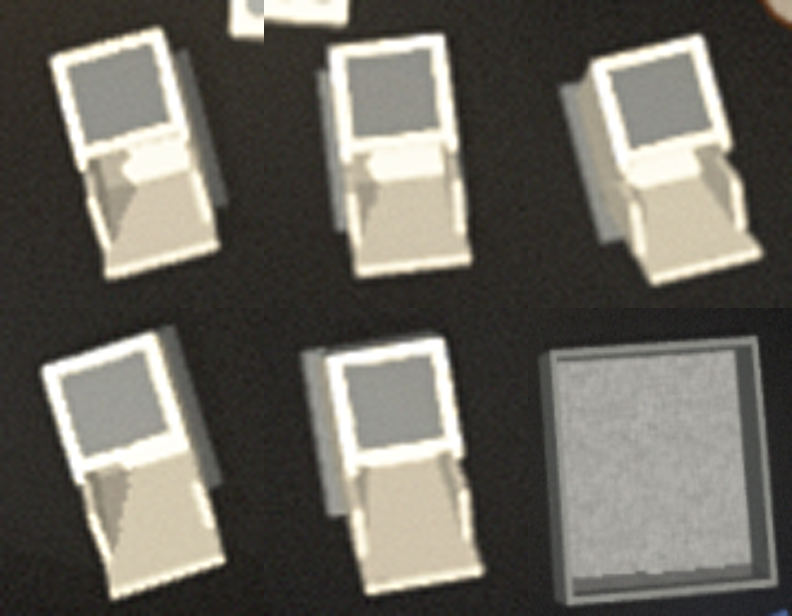

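The crop confirms it: five pots with grey cover insets and spouts pointing down in the image. The tray is almost square to the axes, with no turn beyond about 2 degrees.

```bash
cat >> h.py <<'E'
def pots(im=None,show=True):
    """pot poses from the top picture: cover inset = gray rectangle at z 81, whose centre is pot x +11.5"""
    if im is None: im=r.grab_frame("top")[:,:,::-1]
    c=r.get_calibration("top"); im=cv2.GaussianBlur(im,(3,3),0); i=im.astype(int)
    m=((i.min(2)>125)&(i.max(2)<166)&(i.max(2)-i.min(2)<14)).astype('uint8')
    m=cv2.morphologyEx(m,cv2.MORPH_OPEN,np.ones((3,3)))
    out=[]
    for k in cv2.findContours(m,cv2.RETR_EXTERNAL,cv2.CHAIN_APPROX_NONE)[0]:
        if not 250<cv2.contourArea(k)<900: continue
        P=ray(c,cv2.boxPoints(cv2.minAreaRect(k)),81)[:,:2].astype('float32')
        e=[P[1]-P[0],P[2]-P[1]]; L=[np.linalg.norm(q) for q in e]
        if not all(25<q<60 for q in L): continue
        a=min(((np.degrees(np.arctan2(q[1],q[0]))+45)%90-45 for q in e),key=abs)
        p=P.mean(0); out.append((*p,a,*L))
        if show: print("cover centre",p.round(1),"ang mod 90",round(float(a),1),"sides",np.round(L,1))
    return out
E
python3 - <<'E'
from h import *
pots(cv2.imread("pics/top0.png"))
c=r.get_calibration("top")
# lips from picture (crop: px = u0-30 + x/4.4)
for n,(u,v),L in [("A",(212,183),[(107,275),(217,245)]),("B",(282,188),[(358-264,273),(470-264,262)]),("C",(347,183),[(653-528,282),(762-528,252)]),("D",(237,282),[(112,597-308),(224,560-308)]),("E",(327,283),[(368-264,592-308),(483-264,573-308)])]:
    P=ray(c,[(u-30+x/4.4,v-35+y/4.4) for x,y in L],80); print(n,P.round(),P.mean(0).round())
E
```

```text
cover centre [454.5 -94.2] ang mod 90 6.0 sides [38.2 36.4]
cover centre [460.7 104. ] ang mod 90 17.0 sides [38.7 36. ]
cover centre [661.6  -4. ] ang mod 90 5.3 sides [38.  36.4]
cover centre [ 666.4 -147.3] ang mod 90 11.1 sides [39.7 35.9]
cover centre [676.5 152.5] ang mod 90 14.1 sides [40.2 36.5]
A [[586. 158.  80.]
 [599. 104.  80.]] [592. 131.  80.]
B [[572.  14.  80.]
 [576. -40.  80.]] [574. -13.  80.]
C [[ 575. -141.   80.]
 [ 588. -195.   80.]] [ 581. -168.   80.]
D [[369. 105.  80.]
 [385.  52.  80.]] [377.  78.  80.]
E [[ 364.  -80.   80.]
 [ 371. -135.   80.]] [ 367. -107.   80.]
```

```bash
cat >> h.py <<'E'
def to(x,y,z,yaw,frm=None):
    """shift along the tool's axes and turn to reach a TCP target; frm = (x,y,z,yaw) if not the present pose"""
    s=r.sense(); p=s['eef_pos']; w=np.degrees(s['tcp_rot'][2])
    if frm: p,w=np.array(frm[:3]),frm[3]
    a=np.radians(w); d=np.array([x,y,z])-p
    dp=[d[0]*np.cos(a)+d[1]*np.sin(a), d[0]*np.sin(a)-d[1]*np.cos(a), -d[2]]
    t=-((yaw-w+180)%360-180)
    print("dp",np.round(dp,1).tolist(),"yaw",round(t,1),"rows>=",round(max(np.linalg.norm(dp)/62.5,abs(t)/10.7),1))
E
python3 - <<'E'
from h import *
to(453,-94,210,7)
E
```

```text
dp [-452.6, -528.4, -3.8] yaw 149.3 rows>= 14.0
```

carry_out:
  targets:
    - {"dp": [-226, -264, -4], "yaw": 75}
    - {"dp": [-226, -264, -4], "yaw": 75}
    - {"dp": [-226, -264, -4], "yaw": 75}
    - {"dp": [-226, -264, -4], "yaw": 75}
    - {"dp": [-226, -264, -4], "yaw": 75}
    - {"dp": [-226, -264, -4], "yaw": 75}
    - {"dp": [-226, -264, -4], "yaw": 75}
    - {"dp": [-452, -528, -4], "yaw": 149}
    - {"dp": [-452, -528, -4], "yaw": 149}
    - {"dp": [-452, -528, -4], "yaw": 149}
    - {"dp": [-452, -528, -4], "yaw": 149}
    - {"dp": [-452, -528, -4], "yaw": 149}
  fingers: 1
  grip_force: 25

```text
clock: 1.6
eef_pos: [442.9, -61.5, 211.0]
tcp_rot: [3.141, -0.0, 0.475]
contact_force: [0.6, 0.8, 0.1]
opening: 1.001
grasp_force: 0.0
```

Run:
```python
from h import *
to(453,-94,210,7); to(453,-94,130,7); print(r.sense()['qpos'])
```

```text
dp [-5.9, 33.5, 1.0] yaw 20.2 rows>= 1.9
dp [-5.9, 33.5, 81.0] yaw 20.2 rows>= 1.9
[-1.41456031e-01  6.57968873e-02  1.99146448e+00  1.87303346e-04
  1.08390306e+00  9.54305371e-01]
```

carry_out:
  targets:
    - {"dp": [0, 0, 0], "yaw": 0}
    - {"dp": [0, 0, 0], "yaw": 0}

```text
clock: 1.85
eef_pos: [442.2, -59.4, 210.5]
tcp_rot: [-3.141, 0.001, 0.481]
contact_force: [-0.5, 0.1, -0.2]
opening: 1.0
grasp_force: 0.0
```

Run:
```python
from h import *
to(453,-94,140,7); print(r.sense()['contact_force'])
pots()
c=r.get_calibration("wrist"); print(c)
cv2.imwrite("pics/w1.png", r.grab_frame("wrist")[:,:,::-1])
```

```text
dp [-6.4, 35.6, 70.5] yaw 20.6 rows>= 1.9
[-0.48061827  0.07296319 -0.21138455]
cover centre [460.7 104. ] ang mod 90 17.0 sides [38.7 36. ]
cover centre [661.6  -4. ] ang mod 90 5.3 sides [38.  36.4]
cover centre [ 666.  -147.1] ang mod 90 11.1 sides [39.2 36.5]
cover centre [676.8 152.6] ang mod 90 12.8 sides [39.  37.2]
{'fx': 311.7502929066697, 'fy': 311.7502929066697, 'cx': 279.27216399858395, 'cy': 206.18375468513787, 'dist_coeffs': array([-0.05254137,  0.        ,  0.        ,  0.        ,  0.        ]), 'rvec': array([-2.44918151,  1.48301386,  0.23603508]), 'tvec': array([-258.73161202,  304.99420312,  496.39214684])}
```

View pics/w1.png

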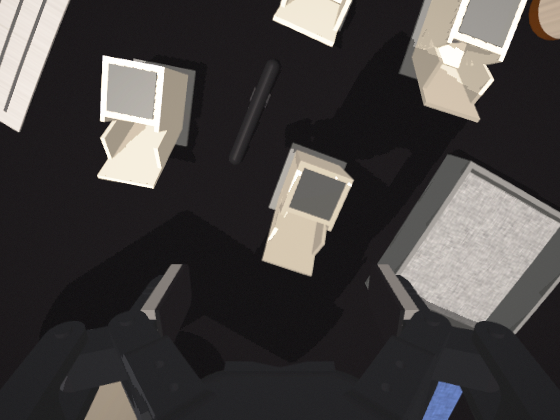

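The wrist view shows pot E's dark cover inset at about (320,195), with corners near (298,168), (350,182), (340,222) and (289,206). The fingers are below it at (180,280) and (395,290).

Run:
```python
from h import *
P=ray(r.get_calibration("wrist"),[(298,168),(350,182),(340,222),(289,206)],81); print(P.round(),P.mean(0))
d=P[0]-P[3];print(np.degrees(np.arctan2(d[1],d[0]))); d=P[1]-P[2];print(np.degrees(np.arctan2(d[1],d[0])))
to(453,-94,140,7); to(453,-94,49,7)
```

```text
[[ 470.  -66.   81.]
 [ 482. -118.   81.]
 [ 441. -131.   81.]
 [ 432.  -77.   81.]] [456.4477463  -97.85897527  81.        ]
15.477020306497655
17.744248902442042
dp [-7.0, 36.6, 70.7] yaw 20.7 rows>= 1.9
dp [-7.0, 36.6, 161.7] yaw 20.7 rows>= 2.7
```

Run:
```python
from h import *
im=cv2.imread("pics/w1.png"); i=cv2.GaussianBlur(im,(3,3),0).astype(int)
print(i[195,320],i[195,345],i[170,320])
ref=i[190:200,315:325].reshape(-1,3).mean(0)
m=(abs(i-ref).max(2)<22).astype('uint8'); n,l=cv2.connectedComponents(m,connectivity=4)
k=cv2.findContours((l==l[195,320]).astype('uint8'),0,1)[0][0]
b=cv2.boxPoints(cv2.minAreaRect(k));print(b)
P=ray(r.get_calibration("wrist"),b,81);print(P.round(1),P.mean(0))
for d in np.diff(P,axis=0):print(np.hypot(*d[:2]),np.degrees(np.arctan2(d[1],d[0])))
```

```text
[ 98 102 103] [182 202 215] [189 212 224]
[[289.71234 205.76714]
 [303.8493  168.0685 ]
 [344.39728 183.27397]
 [330.2603  220.97261]]
[[ 432.9  -77.2   81. ]
 [ 472.8  -71.2   81. ]
 [ 478.2 -113.7   81. ]
 [ 437.7 -121.4   81. ]] [455.39660453 -95.84251617  81.        ]
40.39248467520404 8.5374402933913
42.82554858371964 -82.85019854147798
41.17768718557087 -169.14084320843602
```

Run:
```python
from h import *
to(455,-95,120,8); to(455,-95,49,8)
```

```text
dp [-5.7, 38.4, 90.7] yaw 19.7 rows>= 1.8
dp [-5.7, 38.4, 161.7] yaw 19.7 rows>= 2.7
```

carry_out:
  targets:
    - {"dp": [-6, 38, 60], "yaw": 20}
    - {"dp": [-6, 38, 60], "yaw": 20}
    - {"dp": [-6, 38, 60], "yaw": 20}
    - {"dp": [-6, 38, 90], "yaw": 20}
    - {"dp": [-6, 38, 125], "yaw": 20}
    - {"dp": [-6, 38, 161], "yaw": 20}
    - {"dp": [-6, 38, 161], "yaw": 20}
    - {"dp": [-6, 38, 161], "yaw": 20}

```text
clock: 2.95
eef_pos: [456.0, -95.4, 51.3]
tcp_rot: [3.141, -0.002, 0.135]
contact_force: [0.7, -0.3, 0.7]
opening: 1.001
grasp_force: 0.0
```

carry_out:
  targets:
    - {"dp": [0, 0, 0], "yaw": 0}
    - {"dp": [0, 0, 0], "yaw": 0}
    - {"dp": [0, 0, 0], "yaw": 0}
    - {"dp": [0, 0, 0], "yaw": 0}
    - {"dp": [0, 0, 0], "yaw": 0}
    - {"dp": [0, 0, 0], "yaw": 0}
  fingers: -1
  grip_force: 25

```text
clock: 3.7
eef_pos: [458.7, -95.5, 55.0]
tcp_rot: [3.141, -0.007, 0.132]
contact_force: [-9.7, 11.5, 62.3]
opening: 0.35
grasp_force: 30.7
```

carry_out:
  targets:
    - {"dp": [0, 0, -5], "yaw": 0}
    - {"dp": [0, 0, -10], "yaw": 0}
    - {"dp": [0, 0, -15], "yaw": 0}
    - {"dp": [0, 0, -15], "yaw": 0}
    - {"dp": [0, 0, -15], "yaw": 0}
    - {"dp": [0, 0, -15], "yaw": 0}
    - {"dp": [0, 0, -15], "yaw": 0}

```text
clock: 4.58
eef_pos: [454.8, -95.8, 64.7]
tcp_rot: [-3.141, 0.0, 0.132]
contact_force: [-0.3, -0.6, 0.8]
opening: 0.002
grasp_force: 0.0
```

Run:
```python
from h import *
print(r.sense())
cv2.imwrite("pics/w2.png", r.grab_frame("wrist")[:,:,::-1])
im=r.grab_frame("scene")[:,:,::-1]
cv2.imwrite("pics/s2.png", cv2.resize(im[80:300,150:430],None,fx=2.7,fy=2.7))
```

```text
{'clock': 4.575, 'qpos': array([-2.10902813e-01,  3.09841221e-01,  2.08762353e+00,  1.22397381e-05,
        7.44556809e-01,  1.22765851e+00]), 'qvel': array([-1.86570186e-04, -1.13174337e-03, -1.72163289e-03, -4.43015237e-04,
        7.21465107e-05, -4.67696431e-04]), 'joint_efforts': array([-4.65741236e-03, -4.64757156e+01, -2.32965231e+01, -3.26989516e-05,
        3.19345185e-03, -1.70985395e-04]), 'eef_pos': array([454.84284156, -95.83858744,  64.67833967]), 'tcp_rot': array([-3.14144054e+00,  4.01118413e-04,  1.32226034e-01]), 'contact_force': array([-0.29847327, -0.6287671 ,  0.79142368]), 'wrist_torque': array([-0.07072613,  0.05485375, -0.0286839 ]), 'grasp_force': 0.0, 'opening': 0.0017152730685668415}
```

View pics/s2.png

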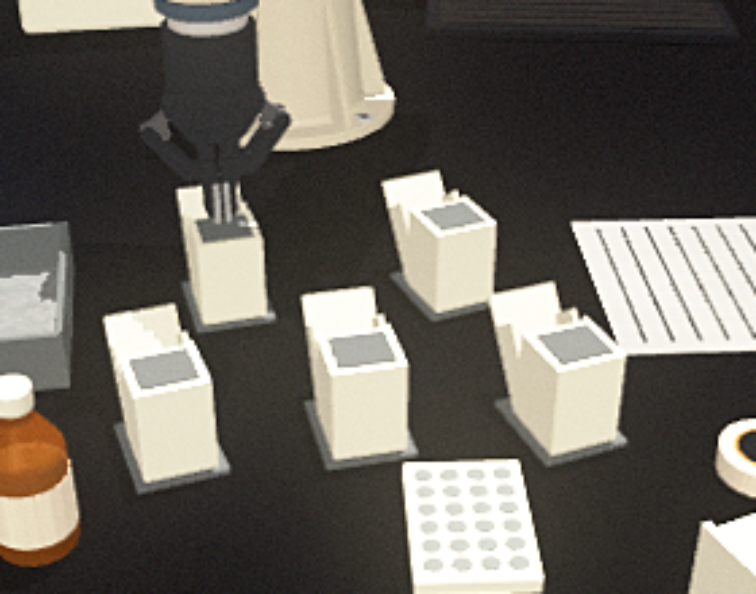

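View pics/w2.png

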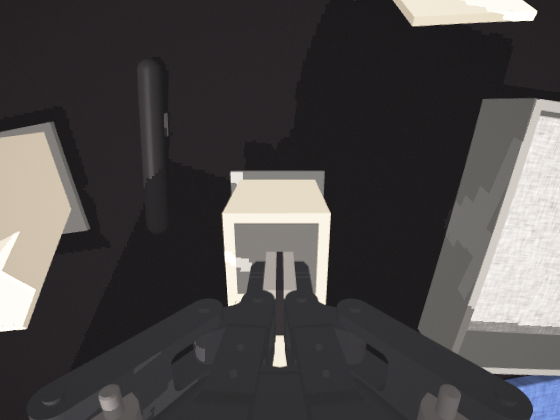

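The scene crop shows the shut fingers standing on top of pot E's cover, with the pot upright and unmoved. The wrist view agrees: the tips are over the inset at (280,255). So the heights need checking.

```bash
python3 - <<'E'
from h import *
for n in("wrist","scene"):
    c=r.get_calibration(n);K=np.array([[c['fx'],0,c['cx']],[0,c['fy'],c['cy']],[0,0,1]])
    P=np.array([[455,-96,z] for z in(57,65,76,81,90,100)],float)
    print(n,cv2.projectPoints(P,c['rvec'],c['tvec'],K,c['dist_coeffs'])[0].reshape(-1,2).round(1).tolist())
    R=cv2.Rodrigues(c['rvec'])[0];print(-R.T@c['tvec'])
E
python3 -c "
import cv2;im=cv2.imread('pics/s2.png');cv2.imwrite('pics/s2c.png',cv2.resize(im[150:340,140:320],None,fx=3,fy=3,interpolation=cv2.INTER_CUBIC))"
```

```text
wrist [[276.5, 241.7], [276.4, 247.4], [276.2, 256.0], [276.1, 260.3], [275.9, 268.6], [275.7, 278.9]]
[534.18581014 -87.24890666 231.63387614]
scene [[231.8, 172.9], [231.6, 169.9], [231.3, 165.7], [231.2, 163.8], [231.0, 160.3], [230.7, 156.5]]
[1463.132577   -108.61047585  603.30295367]
```

View pics/s2c.png

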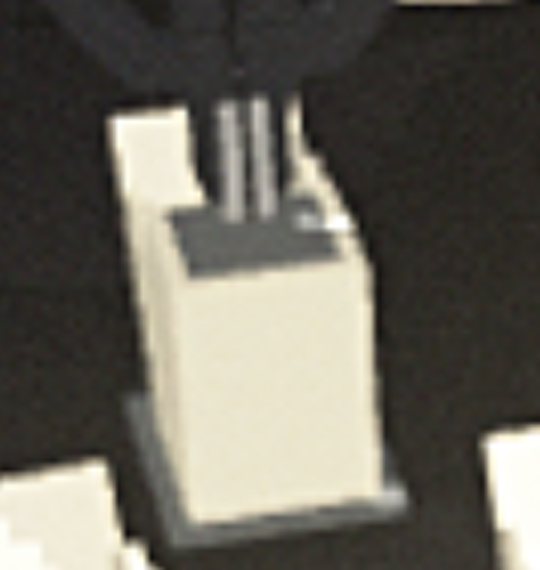

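Run:
```python
from h import *
for z in (55,65,75,81,85,95): print(z, ray(r.get_calibration("wrist"),[(279,252)],z).round(1), ray(r.get_calibration("scene"),[(232.1,162.7)],z).round(1))
s=r.sense()
im=cv2.imread("pics/w2.png"); cv2.imwrite("pics/w2c.png",cv2.resize(im[160:330,200:360],None,fx=3.5,fy=3.5,interpolation=cv2.INTER_CUBIC))
```

```text
55 [[447.3 -98.6  55. ]] [[399.2 -92.9  55. ]]
65 [[452.2 -97.9  65. ]] [[418.6 -93.2  65. ]]
75 [[457.1 -97.3  75. ]] [[438.  -93.5  75. ]]
81 [[460.1 -96.9  81. ]] [[449.7 -93.7  81. ]]
85 [[462.1 -96.7  85. ]] [[457.4 -93.8  85. ]]
95 [[467. -96.  95.]] [[476.9 -94.1  95. ]]
```

View pics/w2c.png

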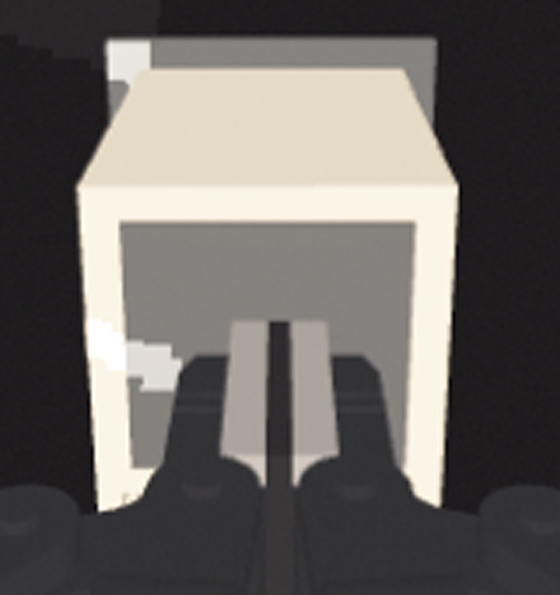

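The crop shows both pads hovering above the inset. Triangulated across two views, the tip is at z≈87 while the reported TCP z is 64.7, so the real fingertips sit about 22 mm behind the reported TCP, plus about 13 mm more when open. I'll go lower by that amount: grasp at reported z≈14.

carry_out:
  targets:
    - {"dp": [0, 0, -40], "yaw": 0}
    - {"dp": [0, 0, -40], "yaw": 0}
    - {"dp": [0, 0, -40], "yaw": 0}
    - {"dp": [0, 0, -40], "yaw": 0}
    - {"dp": [0, 0, -40], "yaw": 0}
    - {"dp": [0, 0, -40], "yaw": 0}
    - {"dp": [0, 0, -40], "yaw": 0}
    - {"dp": [0, 0, -40], "yaw": 0}
  fingers: 1

```text
clock: 5.68
eef_pos: [455.0, -95.9, 104.8]
tcp_rot: [-3.142, 0.0, 0.132]
contact_force: [1.0, -0.1, -0.3]
opening: 0.999
grasp_force: 0.0
```

carry_out:
  targets:
    - {"dp": [0, 0, 25], "yaw": 0}
    - {"dp": [0, 0, 50], "yaw": 0}
    - {"dp": [0, 0, 75], "yaw": 0}
    - {"dp": [0, 0, 90], "yaw": 0}
    - {"dp": [0, 0, 90], "yaw": 0}
    - {"dp": [0, 0, 90], "yaw": 0}

```text
clock: 6.42
eef_pos: [455.5, -96.0, 15.5]
tcp_rot: [3.141, -0.001, 0.132]
contact_force: [-0.6, -0.2, 0.4]
opening: 1.001
grasp_force: 0.0
```

Run:
```python
from h import *
s=r.sense();print(s['eef_pos'],s['contact_force'],s['opening'])
cv2.imwrite("pics/w3.png", r.grab_frame("wrist")[:,:,::-1])
im=r.grab_frame("scene")[:,:,::-1]
cv2.imwrite("pics/s3.png", cv2.resize(im[100:220,180:320],None,fx=4,fy=4,interpolation=cv2.INTER_CUBIC))
```

```text
[455.50916901 -95.98636119  15.48669097] [-0.62887744 -0.24162468  0.43833545] 1.0009586569533977
```

View pics/s3.png

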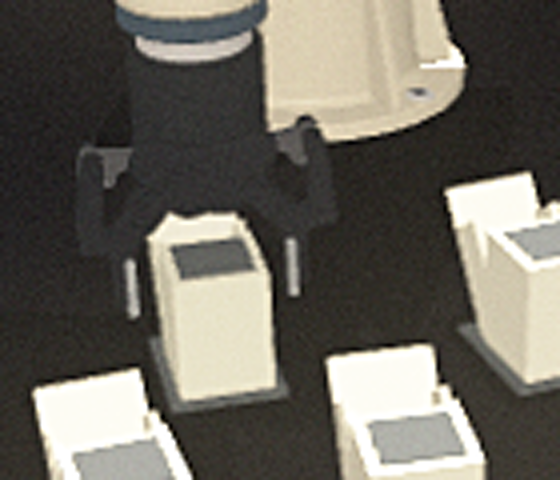

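The crop shows the open pads on either side of pot E, tips at about half its height ((131,318) and (293,295) in the crop), with the body clear of the pot. Now grip and weigh.

carry_out:
  targets:
    - {"dp": [0, 0, 0], "yaw": 0}
    - {"dp": [0, 0, 0], "yaw": 0}
    - {"dp": [0, 0, 0], "yaw": 0}
    - {"dp": [0, 0, 0], "yaw": 0}
    - {"dp": [0, 0, 0], "yaw": 0}
    - {"dp": [0, 0, 0], "yaw": 0}
  fingers: -1
  grip_force: 25

```text
clock: 7.28
eef_pos: [455.3, -95.8, 15.4]
tcp_rot: [3.142, -0.001, 0.132]
contact_force: [-0.6, 1.4, 6.0]
opening: 0.647
grasp_force: 26.6
```

carry_out:
  targets:
    - {"dp": [0, 0, -5], "yaw": 0}
    - {"dp": [0, 0, -10], "yaw": 0}
    - {"dp": [0, 0, -15], "yaw": 0}
    - {"dp": [0, 0, -15], "yaw": 0}
    - {"dp": [0, 0, -15], "yaw": 0}
    - {"dp": [0, 0, -15], "yaw": 0}
    - {"dp": [0, 0, -15], "yaw": 0}

```text
clock: 8.15
eef_pos: [454.8, -95.9, 29.7]
tcp_rot: [-3.142, 0.0, 0.132]
contact_force: [0.4, -0.0, -2.6]
opening: 0.649
grasp_force: 27.9
```

carry_out:
  targets:
    - {"dp": [0, 0, 0], "yaw": 0}
    - {"dp": [0, 0, 0], "yaw": 0}

```text
clock: 8.4
eef_pos: [455.0, -95.9, 29.8]
tcp_rot: [3.142, 0.0, 0.132]
contact_force: [-0.1, 0.2, -3.8]
opening: 0.65
grasp_force: 27.9
```

carry_out:
  targets:
    - {"dp": [0, 0, 0], "yaw": 0}
    - {"dp": [0, 0, 0], "yaw": 0}

```text
clock: 8.65
eef_pos: [455.0, -95.9, 29.9]
tcp_rot: [-3.142, 0.0, 0.132]
contact_force: [-0.0, -0.6, -4.2]
opening: 0.655
grasp_force: 27.9
```

Pot E weighs about 3.5 to 4 N, so it is loaded. Lifting it and turning to face the tray.

carry_out:
  targets:
    - {"dp": [0, 0, -40], "yaw": 0}
    - {"dp": [0, 0, -80], "yaw": 0}
    - {"dp": [0, 0, -120], "yaw": 0}
    - {"dp": [0, 0, -120], "yaw": 0}

```text
clock: 9.15
eef_pos: [457.1, -96.3, 152.6]
tcp_rot: [3.14, -0.006, 0.132]
contact_force: [-0.0, -0.6, -3.1]
opening: 0.651
grasp_force: 31.8
```

Run:
```python
from h import *
to(490,-160,150,92)
```

```text
dp [24.2, 67.5, 2.6] yaw -84.4 rows>= 7.9
```

carry_out:
  targets:
    - {"dp": [3, 7, 0], "yaw": -9}
    - {"dp": [6, 14, 0], "yaw": -18}
    - {"dp": [9, 22, 0], "yaw": -27}
    - {"dp": [12, 30, 0], "yaw": -36}
    - {"dp": [15, 38, 0], "yaw": -45}
    - {"dp": [18, 46, 0], "yaw": -54}
    - {"dp": [21, 54, 0], "yaw": -63}
    - {"dp": [24, 62, 0], "yaw": -72}
    - {"dp": [24, 67, 0], "yaw": -80}
    - {"dp": [24, 67, 0], "yaw": -84.4}
    - {"dp": [24, 67, 0], "yaw": -84.4}
  grip_force: 25

```text
clock: 10.52
eef_pos: [486.7, -158.9, 148.5]
tcp_rot: [-3.14, -0.001, 1.604]
contact_force: [0.5, -0.8, -4.1]
opening: 0.653
grasp_force: 31.7
```

Run:
```python
from h import *
s=r.sense();print(s['contact_force'],s['qpos'],s['tcp_rot']); to(490,-160,53,92)
im=r.grab_frame("top")[:,:,::-1]; cv2.imwrite("pics/t4.png",im)
pots(im)
```

```text
[ 0.51410896 -0.81730467 -4.13899   ] [-3.18536601e-01  2.47884398e-01  1.92753893e+00 -1.24976069e-06
  9.68330791e-01 -3.52240206e-01] [-3.13956354e+00 -7.44743880e-04  1.60449989e+00]
dp [-1.2, 3.2, 95.5] yaw -0.1 rows>= 1.5
cover centre [460.6 103.8] ang mod 90 15.3 sides [38.8 36.9]
cover centre [661.7  -4. ] ang mod 90 4.5 sides [37.6 36.6]
cover centre [ 666.4 -147.3] ang mod 90 13.0 sides [39.2 36.7]
cover centre [676.6 152.6] ang mod 90 15.6 sides [40.1 37.1]
```

carry_out:
  targets:
    - {"dp": [0, 3, 30], "yaw": 0}
    - {"dp": [0, 3, 60], "yaw": 0}
    - {"dp": [0, 3, 90], "yaw": 0}
    - {"dp": [0, 3, 95], "yaw": 0}
    - {"dp": [-5, 3, 95], "yaw": 0}
    - {"dp": [-10, 3, 95], "yaw": 0}
    - {"dp": [-10, 3, 95], "yaw": 0}
    - {"dp": [-10, 3, 95], "yaw": 0}
  grip_force: 23

```text
clock: 11.58
eef_pos: [491.2, -169.2, 55.5]
tcp_rot: [3.141, 0.0, 1.605]
contact_force: [0.2, 0.2, -3.1]
opening: 0.652
grasp_force: 31.6
```

carry_out:
  targets:
    - {"dp": [-4, 0, -1], "yaw": 0}
    - {"dp": [-8, 0, -3], "yaw": 0}
    - {"dp": [-12, 0, -5], "yaw": 0}
    - {"dp": [-16, 0, -7], "yaw": 0}
    - {"dp": [-16, 0, -7], "yaw": 0}

```text
clock: 12.2
eef_pos: [491.5, -184.2, 62.3]
tcp_rot: [-3.142, -0.002, 1.604]
contact_force: [-0.3, 7.3, 2.0]
opening: 0.654
grasp_force: 32.4
```

Run:
```python
from h import *
s=r.sense();print(s)
im=r.grab_frame("scene")[:,:,::-1]
cv2.imwrite("pics/s5.png", cv2.resize(im[90:260,60:280],None,fx=3.5,fy=3.5,interpolation=cv2.INTER_CUBIC))
```

```text
{'clock': 12.2, 'qpos': array([-0.36256319,  0.38988498,  1.96354786,  0.00246845,  0.78890206,
       -0.3976269 ]), 'qvel': array([ 0.00375256,  0.00134462,  0.00196317, -0.00135471, -0.00549785,
        0.00032486]), 'joint_efforts': array([ -3.70455287, -53.52645278, -26.28266752,  -1.76387597,
        -0.84041499,  -0.129721  ]), 'eef_pos': array([ 491.52564941, -184.15942032,   62.33022485]), 'tcp_rot': array([-3.14158468e+00, -1.90172599e-03,  1.60412004e+00]), 'contact_force': array([-0.31137089,  7.28838516,  1.9753931 ]), 'wrist_torque': array([ 1.3561659 , -0.00137027, -0.08966751]), 'grasp_force': 32.37441301345825, 'opening': 0.6540009354093668}
```

View pics/s5.png

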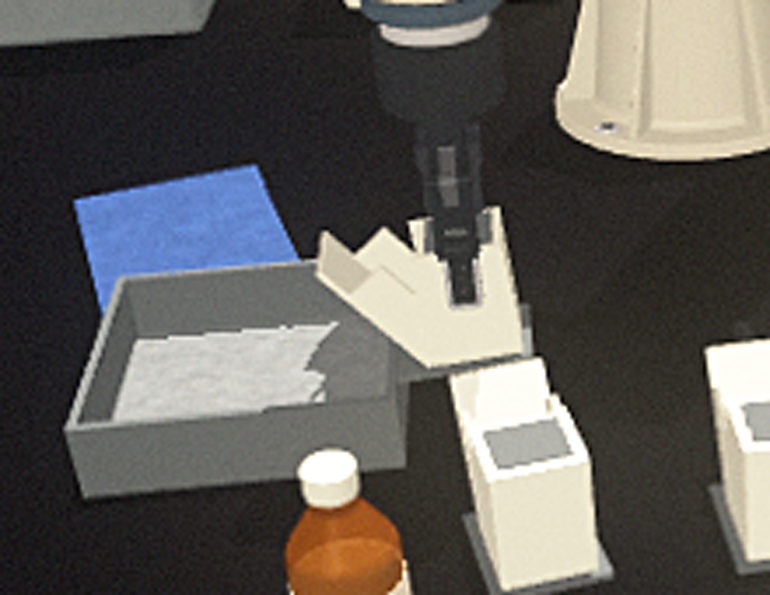

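The crop shows pot E's foot hooked on the tray's outer wall at (410,375), with the pot starting to pitch nose-down over the tray. Continuing along the arc.

carry_out:
  targets:
    - {"dp": [-7, 0, -2], "yaw": 0}
    - {"dp": [-15, 0, -5], "yaw": 0}
    - {"dp": [-22, 0, -7], "yaw": 0}
    - {"dp": [-29, 0, -9], "yaw": 0}
    - {"dp": [-36, 0, -9], "yaw": 0}
    - {"dp": [-43, 0, -9], "yaw": 0}
    - {"dp": [-50, 0, -9], "yaw": 0}
    - {"dp": [-57, 0, -8], "yaw": 0}
    - {"dp": [-64, 0, -6], "yaw": 0}
    - {"dp": [-64, 0, -6], "yaw": 0}

```text
clock: 13.5
eef_pos: [493.4, -248.6, 67.8]
tcp_rot: [-3.141, -0.002, 1.604]
contact_force: [-0.1, 3.4, -2.5]
opening: 0.654
grasp_force: 28.7
```

Run:
```python
from h import *
s=r.sense();print(s['wrist_torque'])
im=r.grab_frame("scene")[:,:,::-1]
cv2.imwrite("pics/s6.png", cv2.resize(im[90:260,60:280],None,fx=3.5,fy=3.5,interpolation=cv2.INTER_CUBIC))
```

```text
[ 0.88264673 -0.0994882  -0.04754968]
```

View pics/s6.png

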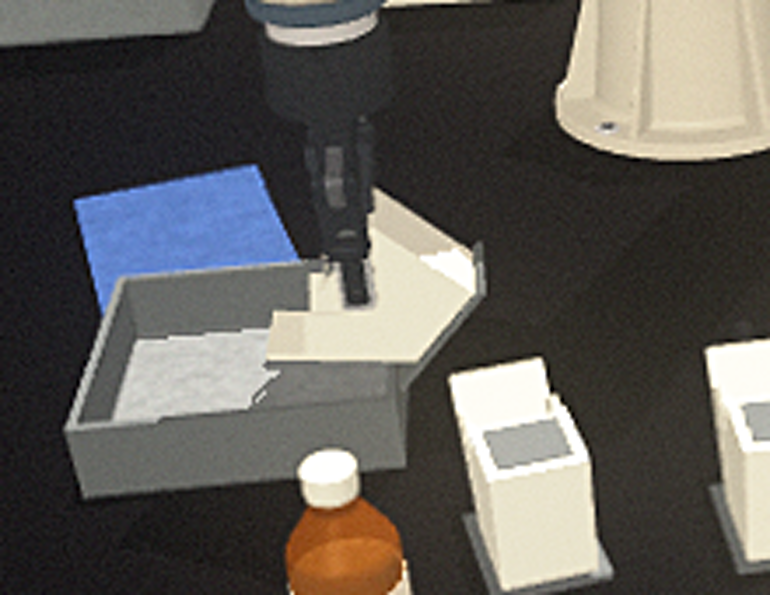

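The pot is tilted about 55 degrees with the chute level. A little further should pour it out.

carry_out:
  targets:
    - {"dp": [-7, 0, 3], "yaw": 0}
    - {"dp": [-13, 0, 5], "yaw": 0}
    - {"dp": [-19, 0, 8], "yaw": 0}
    - {"dp": [-25, 0, 11], "yaw": 0}
    - {"dp": [-25, 0, 11], "yaw": 0}
    - {"dp": [-25, 0, 11], "yaw": 0}
    - {"dp": [-25, 0, 11], "yaw": 0}
    - {"dp": [-25, 0, 11], "yaw": 0}
    - {"dp": [-25, 0, 11], "yaw": 0}
    - {"dp": [-25, 0, 11], "yaw": 0}

```text
clock: 14.8
eef_pos: [494.8, -274.0, 57.7]
tcp_rot: [3.141, 0.0, 1.605]
contact_force: [-1.8, 3.1, 5.7]
opening: 0.653
grasp_force: 24.7
```

Run:
```python
from h import *
s=r.sense();print(s['wrist_torque'])
im=r.grab_frame("scene")[:,:,::-1]
cv2.imwrite("pics/s7.png", cv2.resize(im[90:260,60:280],None,fx=3.5,fy=3.5,interpolation=cv2.INTER_CUBIC))
```

```text
[0.78108272 0.33604576 0.07518203]
```

View pics/s7.png

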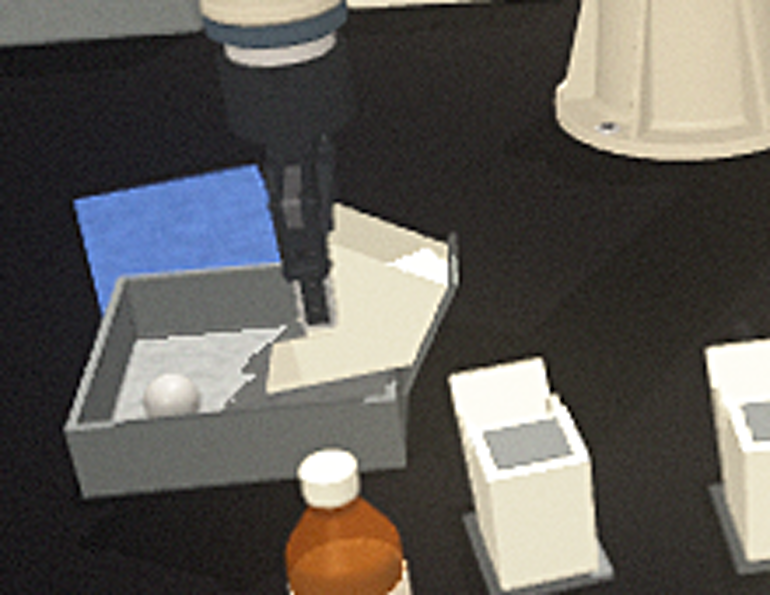

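The ball is in the tray at about (172,395) in the crop, and the pot is tipped about 70 degrees. Now lift off the wall and use the wall top under the lip to swing the pot back up.

carry_out:
  targets:
    - {"dp": [0, 0, -12], "yaw": 0}
    - {"dp": [0, 0, -24], "yaw": 0}
    - {"dp": [0, 0, -37], "yaw": 0}
    - {"dp": [15, 0, -37], "yaw": 0}
    - {"dp": [35, 0, -37], "yaw": 0}
    - {"dp": [55, 0, -37], "yaw": 0}
    - {"dp": [75, 0, -37], "yaw": 0}
    - {"dp": [81, 0, -37], "yaw": 0}
    - {"dp": [81, 0, -37], "yaw": 0}
    - {"dp": [81, 0, -37], "yaw": 0}
    - {"dp": [81, 0, -37], "yaw": 0}

```text
clock: 16.23
eef_pos: [491.9, -193.5, 93.9]
tcp_rot: [3.141, 0.0, 1.605]
contact_force: [0.1, -0.1, -1.4]
opening: 0.651
grasp_force: 24.5
```

Run:
```python
from h import *
s=r.sense();print(s['wrist_torque'],s['eef_pos'],s['contact_force'])
im=r.grab_frame("top")[:,:,::-1]; cv2.imwrite("pics/t8.png",im)
c=r.get_calibration("top")
h=cv2.cvtColor(im,cv2.COLOR_BGR2HSV)
# white blob of the held pot
m=((im.min(2)>105)&(h[...,2]>150)&(h[...,1]>20)).astype('uint8')
n,l,st,ce=cv2.connectedComponentsWithStats(m)
for k in range(1,n):
    if st[k,4]>60: print(st[k],ce[k].round())
```

```text
[ 0.00216748 -0.04518507  0.01741183] [ 491.85251247 -193.50046806   93.87880662] [ 0.14347908 -0.05596901 -1.41471073]
[    0     0   560   128 34866] [265.  32.]
[234 106  41  53 143] [255. 142.]
[369 131  24  23 153] [377. 146.]
[139 133  32  32 157] [156. 150.]
[143 136  24  23 103] [154. 147.]
[193 154  27  18  72] [209. 160.]
[328 159  41  54 908] [349. 192.]
[197 162  35  49 707] [215. 193.]
[267 162  26  23 121] [279. 174.]
[269 180  30  36 667] [284. 201.]
[ 361  191  117  171 7562] [422. 266.]
[375 194  23  56 207] [389. 223.]
[ 79 213  15  15  95] [ 85. 219.]
[ 95 213  30  19 131] [107. 220.]
[ 379  218  116  202 9615] [444. 364.]
[349 234  24  32 370] [364. 251.]
[224 253  34  60 758] [242. 294.]
```

Weight is 1.4 N, so the pot is empty. Lower the lip onto the wall while backing off.

carry_out:
  targets:
    - {"dp": [0, 0, 6], "yaw": 0}
    - {"dp": [0, 0, 12], "yaw": 0}
    - {"dp": [0, 0, 18], "yaw": 0}
    - {"dp": [1, 0, 22], "yaw": 0}
    - {"dp": [3, 0, 26], "yaw": 0}
    - {"dp": [5, 0, 30], "yaw": 0}
    - {"dp": [5, 0, 30], "yaw": 0}

```text
clock: 17.15
eef_pos: [491.3, -187.7, 63.6]
tcp_rot: [-3.141, -0.0, 1.606]
contact_force: [0.5, 0.7, -1.3]
opening: 0.651
grasp_force: 24.6
```

carry_out:
  targets:
    - {"dp": [4, 0, 3], "yaw": 0}
    - {"dp": [8, 0, 7], "yaw": 0}
    - {"dp": [12, 0, 11], "yaw": 0}
    - {"dp": [16, 0, 15], "yaw": 0}
    - {"dp": [20, 0, 18], "yaw": 0}
    - {"dp": [20, 0, 18], "yaw": 0}

```text
clock: 17.9
eef_pos: [490.7, -167.6, 45.6]
tcp_rot: [-3.141, -0.0, 1.606]
contact_force: [-0.7, -0.3, -1.0]
opening: 0.651
grasp_force: 24.6
```

Run:
```python
from h import *
s=r.sense();print(s['wrist_torque'],s['eef_pos'],s['contact_force'])
im=r.grab_frame("scene")[:,:,::-1]
cv2.imwrite("pics/s9.png", im)
i=im.astype(int)[120:230,150:260]
m=((i.min(2)>110)&(i[...,2]-i[...,0]>12)).astype('uint8')
n,l,st,ce=cv2.connectedComponentsWithStats(m)
for k in range(1,n):
    if st[k,4]>60:
        print(st[k],ce[k].round()); q=cv2.findContours((l==k).astype('uint8'),0,1)[0][0]
        print(cv2.approxPolyDP(q,3,True).reshape(-1,2).tolist())
```

```text
[-0.05891473 -0.00194623  0.01920996] [ 490.68178202 -167.64886209   45.61497829] [-0.67023563 -0.27186977 -0.96161561]
[ 69   0  41  16 539] [92.  7.]
[[69, 0], [81, 12], [109, 15], [109, 0]]
[  35   30   53   80 1794] [61. 67.]
[[56, 30], [55, 62], [46, 63], [46, 51], [42, 56], [44, 66], [35, 68], [35, 81], [40, 84], [45, 109], [78, 109], [78, 102], [49, 108], [44, 90], [53, 92], [50, 91], [57, 73], [76, 74], [87, 52], [85, 40]]
```

Run:
```python
from h import *
c=r.get_calibration("scene")
def rx(uv,x):
    a=ray(c,uv,0);b=ray(c,uv,100);t=(x-a[:,0])/(b[:,0]-a[:,0]);return (a+(b-a)*t[:,None]).round()
print(rx([(226,194),(237,172),(235,160),(206,150),(207,193),(196,194)],519))
im=cv2.imread("pics/s9.png"); cv2.imwrite("pics/s9c.png", cv2.resize(im[110:240,110:270],None,fx=4.8,fy=4.5,interpolation=cv2.INTER_CUBIC))
```

```text
[[ 519. -113.   39.]
 [ 519.  -85.   93.]
 [ 519.  -88.  123.]
 [ 519. -148.  151.]
 [ 519. -155.   46.]
 [ 519. -180.   45.]]
```

View pics/s9c.png

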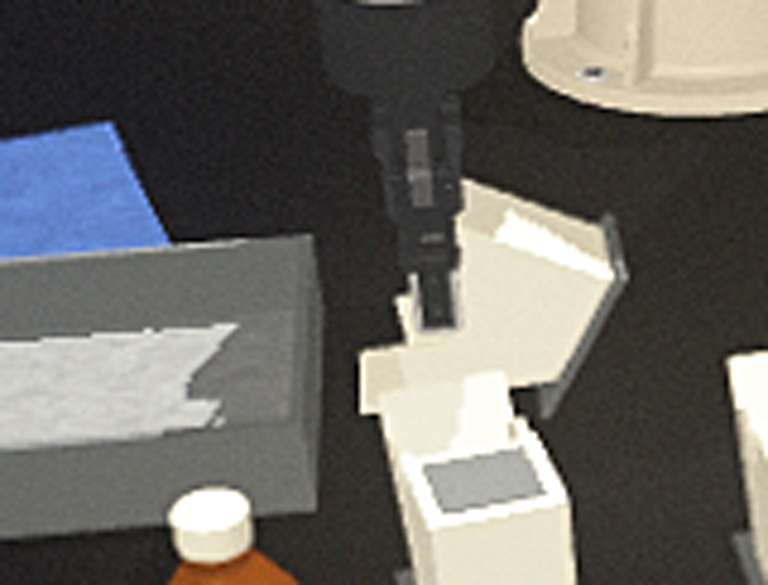

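The crop shows pot E still nose-down about 65 degrees, hanging just outside the tray wall: lip at (365,410), front foot corner at (548,415). The lip has cleared the wall. Instead I'll hook the foot's front edge behind the wall's inner face and pull outward, which swings the pot back up.

carry_out:
  targets:
    - {"dp": [0, 0, -28], "yaw": 0}
    - {"dp": [0, 0, -56], "yaw": 0}
    - {"dp": [-25, 0, -58], "yaw": 0}
    - {"dp": [-50, 0, -58], "yaw": 0}
    - {"dp": [-75, 0, -58], "yaw": 0}
    - {"dp": [-100, 0, -58], "yaw": 0}
    - {"dp": [-124, 0, -58], "yaw": 0}
    - {"dp": [-124, 0, -50], "yaw": 0}
    - {"dp": [-124, 0, -35], "yaw": 0}
    - {"dp": [-124, 0, -16], "yaw": 0}
    - {"dp": [-124, 0, -16], "yaw": 0}
    - {"dp": [-124, 0, -16], "yaw": 0}

```text
clock: 19.45
eef_pos: [494.8, -291.1, 61.0]
tcp_rot: [-3.14, -0.001, 1.606]
contact_force: [-0.2, -0.1, -0.8]
opening: 0.656
grasp_force: 25.2
```

carry_out:
  targets:
    - {"dp": [6, 0, 0], "yaw": 0}
    - {"dp": [12, 0, 0], "yaw": 0}
    - {"dp": [18, 0, -2], "yaw": 0}
    - {"dp": [18, 0, -2], "yaw": 0}
    - {"dp": [18, 0, -2], "yaw": 0}

```text
clock: 20.08
eef_pos: [495.0, -277.0, 66.5]
tcp_rot: [3.14, 0.006, 1.607]
contact_force: [-9.6, -14.4, 19.4]
opening: 0.653
grasp_force: 30.9
```

Run:
```python
from h import *
s=r.sense();print(s['wrist_torque'],s['eef_pos'],s['contact_force'])
```

```text
[-2.22554254  1.86583839  0.17450824] [ 495.01617771 -276.98594167   66.47908277] [ -9.61312067 -14.44538633  19.43742644]
```

carry_out:
  targets:
    - {"dp": [0, 0, -4], "yaw": 0}
    - {"dp": [0, 0, -8], "yaw": 0}
    - {"dp": [0, 0, -8], "yaw": 0}
    - {"dp": [0, 0, -8], "yaw": 0}

```text
clock: 20.58
eef_pos: [494.4, -273.5, 71.6]
tcp_rot: [-3.141, -0.001, 1.606]
contact_force: [0.2, -0.2, -2.6]
opening: 0.65
grasp_force: 28.6
```

```bash
cat > blob.py <<'E'
from h import *
def cont(box,name="scene",eps=3):
    """outline of the cream blobs inside an image box"""
    im=r.grab_frame(name)[:,:,::-1]; u0,v0,u1,v1=box; i=im.astype(int)[v0:v1,u0:u1]
    cv2.imwrite("pics/last.png",im)
    m=((i.min(2)>100)&(i[...,2]-i[...,0]>10)).astype('uint8')
    for q in cv2.findContours(m,0,1)[0]:
        if cv2.contourArea(q)>80: print((cv2.approxPolyDP(q,eps,True).reshape(-1,2)+[u0,v0]).tolist())
E
python3 - <<'E'
from blob import *
s=r.sense();print(s['wrist_torque'],s['eef_pos'],s['contact_force'])
cont((80,110,260,230))
E
```

```text
[-0.03699166  0.00339168 -0.02089053] [ 494.3605937  -273.47728931   71.5816072 ] [ 0.20810547 -0.21001722 -2.5670928 ]
[[190, 207], [195, 229], [228, 229], [228, 220], [199, 228]]
[[89, 203], [90, 209], [103, 208], [105, 204], [100, 198], [96, 205], [95, 198]]
[[185, 159], [155, 143], [155, 175], [147, 178], [143, 165], [139, 168], [140, 178], [130, 179], [128, 193], [172, 192], [185, 171], [170, 162], [184, 159], [186, 168]]
[[219, 114], [224, 129], [259, 135], [259, 110], [222, 110]]
```

```bash
cat >> blob.py <<'E'
def rx(uv,x,c=None):
    c=c or r.get_calibration("scene")
    a=ray(c,uv,0);b=ray(c,uv,100);t=(x-a[:,0])/(b[:,0]-a[:,0]);return (a+(b-a)*t[:,None]).round()[:,1:]
E
python3 - <<'E'
from blob import *
print(rx([(128,193),(172,192),(185,171),(185,159),(155,143),(155,175)],520).tolist())
im=cv2.imread("pics/last.png"); i=im[185:215,165:195].astype(int); print(i.max(2)[::3,::2])
# tray wall top edge near: right outer corner in scene
E
```

```text
[[-327.0, 62.0], [-231.0, 56.0], [-197.0, 105.0], [-194.0, 134.0], [-251.0, 176.0], [-262.0, 101.0]]
[[235 235 235 234 238 175 115  43  53  53  57  50  51  52  54]
 [235 234 234 238 183 112  59  49  55  57  56  49  49  49  46]
 [238 242 246 140 116  96  52  47  53  48  54  51  52  56  51]
 [121 102  99 120  95  90  52  54  54  51  49  49  49  52  44]
 [130 103 114 107  99  93  51  53  51  55  54  49 255 255 255]
 [130 120 126 192 101  96  54  45  52  51  56  39 255 254 253]
 [159 164 170 179 109  93  49  53  54  50  48  54 200 255 254]
 [116 112 113 120 107  97  58  53  53  52  58  55  77 255 254]
 [113 114 116 114 115 100  49  54  57  52  52  52  41 221 255]
 [117 115 111 111 121  95  52  53  53  52  53  57  55 167 255]]
```

carry_out:
  targets:
    - {"dp": [5, 0, -4], "yaw": 0}
    - {"dp": [10, 0, -7], "yaw": 0}
    - {"dp": [14, 0, -9], "yaw": 0}
    - {"dp": [19, 0, -11], "yaw": 0}
    - {"dp": [24, 0, -12], "yaw": 0}
    - {"dp": [29, 0, -13], "yaw": 0}
    - {"dp": [29, 0, -13], "yaw": 0}

```text
clock: 21.5
eef_pos: [493.4, -244.4, 84.8]
tcp_rot: [-3.141, -0.0, 1.606]
contact_force: [1.1, -0.0, -1.1]
opening: 0.652
grasp_force: 28.5
```

Run:
```python
from blob import *
s=r.sense();print(s['wrist_torque'],s['eef_pos'],s['contact_force'])
cont((100,110,260,200))
```

```text
[-0.00075986 -0.0099041   0.0434083 ] [ 493.43646951 -244.3905048    84.82960778] [ 1.14132961 -0.023467   -1.06683172]
[[198, 158], [196, 166], [181, 156], [191, 151], [170, 136], [165, 158], [168, 169], [159, 171], [155, 157], [150, 161], [149, 171], [140, 171], [138, 185], [181, 186], [198, 167]]
[[219, 124], [224, 129], [259, 135], [259, 110], [222, 110]]
```

Run:
```python
from blob import *
p=rx([(138,185),(181,186),(198,167)],520);print(p.tolist()); d=p[1]-p[0]; print(55+np.degrees(np.arctan2(-d[1],d[0])),np.hypot(*d))
```

```text
[[-302.0, 80.0], [-210.0, 69.0], [-168.0, 113.0]]
61.81821457165187 92.65527507918802
```

carry_out:
  targets:
    - {"dp": [-14, 0, -3], "yaw": 0}
    - {"dp": [-28, 0, -3], "yaw": 0}
    - {"dp": [-28, 0, 5], "yaw": 0}
    - {"dp": [-28, 0, 13], "yaw": 0}
    - {"dp": [-28, 0, 13], "yaw": 0}
    - {"dp": [-23, 0, 12], "yaw": 0}
    - {"dp": [-18, 0, 11], "yaw": 0}
    - {"dp": [-13, 0, 10], "yaw": 0}
    - {"dp": [-8, 0, 9], "yaw": 0}
    - {"dp": [-3, 0, 9], "yaw": 0}
    - {"dp": [0, 0, 9], "yaw": 0}

```text
clock: 22.92
eef_pos: [494.0, -245.7, 77.3]
tcp_rot: [3.14, 0.002, 1.606]
contact_force: [-3.8, -5.8, 8.4]
opening: 0.648
grasp_force: 29.6
```

Run:
```python
from blob import *
s=r.sense();print(s['wrist_torque'],s['eef_pos'],s['contact_force'])
cont((100,110,260,200))
```

```text
[-1.239812    0.9148096  -0.03830203] [ 494.01190379 -245.69451324   77.3340675 ] [-3.80046151 -5.79556235  8.41067298]
[[194, 168], [192, 171], [189, 165], [193, 165], [171, 142], [165, 174], [158, 173], [157, 162], [147, 160], [143, 170], [132, 168], [130, 180], [172, 192], [193, 180]]
[[219, 124], [224, 129], [259, 135], [259, 110], [222, 110]]
```

carry_out:
  targets:
    - {"dp": [4, 0, 0], "yaw": 0}
    - {"dp": [8, 0, 0], "yaw": 0}
    - {"dp": [12, 0, 1], "yaw": 0}
    - {"dp": [16, 0, 2], "yaw": 0}
    - {"dp": [20, 0, 2], "yaw": 0}
    - {"dp": [20, 0, 2], "yaw": 0}

```text
clock: 23.72
eef_pos: [493.2, -225.0, 75.1]
tcp_rot: [3.141, 0.001, 1.606]
contact_force: [-3.7, -2.2, 8.9]
opening: 0.653
grasp_force: 30.2
```

Run:
```python
from blob import *
s=r.sense();print(s['wrist_torque'],s['eef_pos'],s['contact_force'])
cont((100,110,260,200))
```

```text
[-0.65973648  0.66634871 -0.04973942] [ 493.2132677  -225.03001242   75.14610936] [-3.6758657 -2.1673287  8.9033167]
[[198, 183], [198, 171], [185, 144], [180, 145], [183, 153], [175, 160], [175, 174], [168, 173], [162, 152], [161, 159], [153, 156], [148, 164], [138, 160], [136, 173], [172, 192]]
[[219, 114], [224, 129], [259, 135], [259, 110], [222, 110]]
```

Tilt is down to about 25 degrees. Carry the pot to the drain's far slot.

carry_out:
  targets:
    - {"dp": [0, 0, -30], "yaw": 0}
    - {"dp": [0, 0, -60], "yaw": 0}
    - {"dp": [0, 0, -90], "yaw": 0}
    - {"dp": [0, 0, -90], "yaw": 0}

```text
clock: 24.28
eef_pos: [494.5, -225.1, 166.3]
tcp_rot: [3.137, 0.002, 1.606]
contact_force: [-0.9, -0.2, -1.6]
opening: 0.652
grasp_force: 29.2
```

Run:
```python
from h import *
to(534,416,160,85)
```

```text
dp [639.3, 61.8, 6.3] yaw 7.0 rows>= 10.3
```

carry_out:
  targets:
    - {"dp": [30, 3, 0], "yaw": 0}
    - {"dp": [85, 9, 0], "yaw": 1}
    - {"dp": [145, 15, 0], "yaw": 2}
    - {"dp": [205, 21, 0], "yaw": 3}
    - {"dp": [265, 27, 0], "yaw": 4}
    - {"dp": [325, 33, 0], "yaw": 5}
    - {"dp": [385, 39, 0], "yaw": 6}
    - {"dp": [445, 45, 0], "yaw": 7}
    - {"dp": [505, 51, 0], "yaw": 7}
    - {"dp": [565, 57, 0], "yaw": 7}
    - {"dp": [620, 61, 0], "yaw": 7}
    - {"dp": [639, 62, 0], "yaw": 7}

```text
clock: 25.78
eef_pos: [531.5, 418.7, 162.2]
tcp_rot: [-3.14, 0.0, 1.486]
contact_force: [0.2, -0.2, -2.2]
opening: 0.649
grasp_force: 29.0
```

carry_out:
  targets:
    - {"dp": [0, 0, 0], "yaw": 0}
    - {"dp": [0, 0, 0], "yaw": 0}
    - {"dp": [0, 0, 0], "yaw": 0}

```text
clock: 26.15
eef_pos: [532.9, 414.3, 163.8]
tcp_rot: [-3.141, 0.001, 1.482]
contact_force: [0.0, 0.3, -1.3]
opening: 0.65
grasp_force: 29.0
```

Run:
```python
from h import *
to(534,416,50,85); to(534,416,30,85)
```

```text
dp [1.8, 0.9, 113.8] yaw -0.1 rows>= 1.8
dp [1.8, 0.9, 133.8] yaw -0.1 rows>= 2.1
```

carry_out:
  targets:
    - {"dp": [0, 0, 30], "yaw": 0}
    - {"dp": [0, 0, 60], "yaw": 0}
    - {"dp": [0, 0, 90], "yaw": 0}
    - {"dp": [0, 0, 112], "yaw": 0}
    - {"dp": [0, 0, 118], "yaw": 0}
    - {"dp": [0, 0, 124], "yaw": 0}
    - {"dp": [1, 0, 129], "yaw": 0}
    - {"dp": [3, 0, 133], "yaw": 0}
    - {"dp": [3, 0, 133], "yaw": 0}

```text
clock: 27.28
eef_pos: [533.4, 419.4, 31.6]
tcp_rot: [3.141, -0.001, 1.483]
contact_force: [0.0, 0.7, 1.7]
opening: 0.651
grasp_force: 29.5
```

Run:
```python
from blob import *
s=r.sense();print(s['wrist_torque'],s['eef_pos'],s['contact_force'])
cont((370,90,520,230))
```

```text
[-0.02894306  0.09252648 -0.04210941] [533.42614932 419.4017912   31.55994608] [0.04446705 0.70114298 1.71074492]
[[381, 212], [370, 215], [370, 229], [379, 229]]
[[370, 165], [381, 189], [370, 186], [375, 204], [383, 211], [416, 210], [403, 210], [407, 204], [451, 209], [477, 208], [462, 207], [477, 202], [481, 207], [472, 195], [466, 197], [472, 201], [469, 204], [460, 198], [460, 206], [455, 199], [448, 206], [436, 186], [433, 191], [439, 206], [414, 162], [430, 190], [420, 189], [406, 163], [421, 191], [415, 193], [420, 205], [407, 180], [412, 193], [403, 191], [409, 206], [402, 189], [393, 189], [399, 207], [385, 174], [390, 187], [381, 189]]
[[420, 164], [424, 173], [452, 196], [478, 190], [475, 163], [467, 168], [464, 179], [457, 178], [459, 166], [458, 169], [448, 159], [456, 154], [442, 158], [440, 164], [439, 160], [432, 160], [436, 161], [428, 168], [425, 164], [432, 175]]
[[454, 101], [467, 109], [483, 106]]
[[452, 90], [473, 98], [489, 96], [494, 103], [511, 108], [509, 126], [519, 135], [519, 128], [509, 120], [519, 90]]
```

carry_out:
  targets:
    - {"dp": [1, 0, 2], "yaw": 0}
    - {"dp": [2, 0, 4], "yaw": 0}
    - {"dp": [3, 0, 6], "yaw": 0}
    - {"dp": [3, 0, 6], "yaw": 0}

```text
clock: 27.82
eef_pos: [534.3, 425.1, 28.4]
tcp_rot: [3.139, -0.006, 1.483]
contact_force: [-7.4, 6.2, 21.1]
opening: 0.654
grasp_force: 32.3
```

carry_out:
  targets:
    - {"dp": [0, 0, 0], "yaw": 0}
    - {"dp": [0, 0, 0], "yaw": 0}
    - {"dp": [0, 0, 0], "yaw": 0}
    - {"dp": [0, 0, 0], "yaw": 0}
    - {"dp": [0, 0, 0], "yaw": 0}
  fingers: 1

```text
clock: 28.45
eef_pos: [533.3, 421.6, 24.7]
tcp_rot: [-3.141, 0.0, 1.483]
contact_force: [0.9, -1.1, -0.0]
opening: 1.001
grasp_force: 0.0
```

carry_out:
  targets:
    - {"dp": [0, 0, -40], "yaw": 0}
    - {"dp": [0, 0, -80], "yaw": 0}
    - {"dp": [0, 0, -120], "yaw": 0}
    - {"dp": [0, 0, -160], "yaw": 0}
    - {"dp": [0, 0, -160], "yaw": 0}

```text
clock: 29.08
eef_pos: [535.1, 423.2, 188.9]
tcp_rot: [3.137, -0.004, 1.483]
contact_force: [-0.1, -0.8, -1.0]
opening: 0.997
grasp_force: 0.0
```

Run:
```python
from blob import *
s=r.sense();print(s['eef_pos'],s['contact_force'],np.degrees(s['tcp_rot'][2]))
cont((400,90,520,230)); pots()
c=r.get_calibration("wrist"); cv2.imwrite("pics/w10.png", r.grab_frame("wrist")[:,:,::-1])
```

```text
[535.14571036 423.15047141 188.86963135] [-0.07152313 -0.84833175 -0.98251181] 84.97494649686548
[[400, 166], [417, 202], [409, 201], [408, 206], [401, 187], [406, 198], [400, 199], [400, 210], [449, 209], [450, 204], [477, 201], [481, 207], [477, 201], [449, 205], [438, 190], [427, 185], [416, 163], [441, 204], [430, 192], [425, 193], [426, 200], [422, 190], [429, 206], [422, 206]]
[[436, 166], [452, 198], [478, 198], [484, 171], [462, 171], [452, 159], [451, 163], [448, 160], [450, 166], [446, 160]]
[[496, 90], [488, 98], [512, 109], [509, 126], [519, 135], [519, 128], [510, 121], [519, 90]]
cover centre [537.4 449. ] ang mod 90 -1.2 sides [36.2 39. ]
cover centre [661.7  -3.9] ang mod 90 4.5 sides [37.4 36.6]
cover centre [ 666.4 -147.3] ang mod 90 11.1 sides [38.6 37. ]
cover centre [676.4 152.5] ang mod 90 14.8 sides [40.2 37. ]
```

Pot E stands upright on the drain (base line level from (452,198) to (478,198), cover centre at (537,449), about 82 mm off the drain's centre). Next is pot D.

Run:
```python
from h import *
to(466,105.5,90,16)
```

```text
dp [-320.5, -38.9, 93.9] yaw 69.0 rows>= 6.4
```

carry_out:
  targets:
    - {"dp": [-55, -7, 0], "yaw": 10}
    - {"dp": [-110, -14, 0], "yaw": 20}
    - {"dp": [-165, -21, 0], "yaw": 30}
    - {"dp": [-220, -28, 0], "yaw": 40}
    - {"dp": [-275, -34, 30], "yaw": 50}
    - {"dp": [-320, -39, 60], "yaw": 60}
    - {"dp": [-320, -39, 94], "yaw": 69}
    - {"dp": [-320, -39, 94], "yaw": 69}
    - {"dp": [-320, -39, 94], "yaw": 69}
  grip_force: 22

```text
clock: 30.35
eef_pos: [466.6, 106.8, 91.1]
tcp_rot: [-3.142, 0.0, 0.283]
contact_force: [-0.4, 0.3, 0.1]
opening: 0.995
grasp_force: 0.0
```

```bash
cat >> h.py <<'E'
def wristcover(seed=None,z=81):
    """cover inset seen by the wrist camera, nearest the point below the TCP"""
    s=r.sense(); c=r.get_calibration("wrist"); im=cv2.GaussianBlur(r.grab_frame("wrist")[:,:,::-1],(3,3),0); i=im.astype(int)
    K=np.array([[c['fx'],0,c['cx']],[0,c['fy'],c['cy']],[0,0,1]])
    p=np.array([*s['eef_pos'][:2],81.]) if seed is None else np.array([*seed,81.])
    uv=cv2.projectPoints(p[None],c['rvec'],c['tvec'],K,c['dist_coeffs'])[0].ravel().astype(int); print("px",uv)
    ref=np.median(i[uv[1]-3:uv[1]+4,uv[0]-3:uv[0]+4].reshape(-1,3),0)
    m=(abs(i-ref).max(2)<20).astype('uint8'); l=cv2.connectedComponents(m,connectivity=4)[1]
    k=cv2.findContours((l==l[uv[1],uv[0]]).astype('uint8'),0,1)[0][0]
    P=ray(c,cv2.boxPoints(cv2.minAreaRect(k)),z)[:,:2]; e=[P[1]-P[0],P[2]-P[1]]
    print("ref",ref,"centre",P.mean(0).round(1),"sides",[round(float(np.hypot(*q)),1) for q in e],"ang",[round(float((np.degrees(np.arctan2(q[1],q[0]))+45)%90-45),1) for q in e])
E
python3 - <<'E'
from h import *
wristcover((460,104)); pots(); to(466,105.5,15,16)
E
```

```text
px [277 250]
ref [158. 164. 169.] centre [458.7 101.3] sides [32.8, 42.9] ang [14.2, 16.2]
cover centre [537.4 449. ] ang mod 90 -1.2 sides [36.2 39. ]
cover centre [661.6  -4. ] ang mod 90 5.3 sides [38.  36.4]
cover centre [ 666.3 -147.1] ang mod 90 11.1 sides [39.2 37. ]
cover centre [676.8 152.8] ang mod 90 12.8 sides [39.5 37.2]
dp [-1.7, 1.1, 76.8] yaw 0.2 rows>= 1.2
```

carry_out:
  targets:
    - {"dp": [-1, 2, 25], "yaw": 0}
    - {"dp": [-1, 2, 50], "yaw": 0}
    - {"dp": [-1, 2, 76], "yaw": 0}
    - {"dp": [-1, 2, 76], "yaw": 0}
    - {"dp": [-1, 2, 76], "yaw": 0}

```text
clock: 31.08
eef_pos: [466.9, 104.6, 16.0]
tcp_rot: [3.141, -0.001, 0.28]
contact_force: [-0.8, 0.7, 0.5]
opening: 1.003
grasp_force: 0.0
```

carry_out:
  targets:
    - {"dp": [0, 0, 0], "yaw": 0}
    - {"dp": [0, 0, 0], "yaw": 0}
    - {"dp": [0, 0, 0], "yaw": 0}
    - {"dp": [0, 0, 0], "yaw": 0}
    - {"dp": [0, 0, 0], "yaw": 0}
    - {"dp": [0, 0, 0], "yaw": 0}
  fingers: -1
  grip_force: 22

```text
clock: 31.82
eef_pos: [466.8, 104.4, 15.9]
tcp_rot: [-3.142, -0.002, 0.279]
contact_force: [-1.0, 0.4, 7.1]
opening: 0.649
grasp_force: 23.2
```

carry_out:
  targets:
    - {"dp": [0, 0, -5], "yaw": 0}
    - {"dp": [0, 0, -10], "yaw": 0}
    - {"dp": [0, 0, -15], "yaw": 0}
    - {"dp": [0, 0, -15], "yaw": 0}
    - {"dp": [0, 0, -15], "yaw": 0}
    - {"dp": [0, 0, -15], "yaw": 0}
    - {"dp": [0, 0, -15], "yaw": 0}

```text
clock: 32.7
eef_pos: [465.9, 104.2, 29.7]
tcp_rot: [-3.142, 0.0, 0.279]
contact_force: [0.1, -1.3, -1.1]
opening: 0.648
grasp_force: 24.1
```

carry_out:
  targets:
    - {"dp": [0, 0, 0], "yaw": 0}
    - {"dp": [0, 0, 0], "yaw": 0}

```text
clock: 32.95
eef_pos: [466.0, 104.2, 29.9]
tcp_rot: [3.142, 0.0, 0.279]
contact_force: [0.3, 0.2, -0.7]
opening: 0.656
grasp_force: 24.1
```

carry_out:
  targets:
    - {"dp": [0, 0, 0], "yaw": 0}
    - {"dp": [0, 0, 0], "yaw": 0}

```text
clock: 33.2
eef_pos: [466.0, 104.2, 29.9]
tcp_rot: [-3.142, 0.0, 0.279]
contact_force: [0.4, 0.1, -1.4]
opening: 0.657
grasp_force: 24.1
```

Pot D weighs about 1.1 N, so it is empty. Set it back down.

carry_out:
  targets:
    - {"dp": [0, 0, 5], "yaw": 0}
    - {"dp": [0, 0, 10], "yaw": 0}
    - {"dp": [0, 0, 14], "yaw": 0}
    - {"dp": [0, 0, 15], "yaw": 0}
    - {"dp": [0, 0, 15], "yaw": 0}

```text
clock: 33.83
eef_pos: [465.9, 104.2, 15.5]
tcp_rot: [-3.141, 0.0, 0.279]
contact_force: [-5.4, -1.6, 15.8]
opening: 0.653
grasp_force: 26.2
```

carry_out:
  targets:
    - {"dp": [0, 0, 0], "yaw": 0}
    - {"dp": [0, 0, 0], "yaw": 0}
    - {"dp": [0, 0, 0], "yaw": 0}
    - {"dp": [0, 0, 0], "yaw": 0}
    - {"dp": [0, 0, 0], "yaw": 0}
  fingers: 1

```text
clock: 34.45
eef_pos: [466.0, 104.2, 14.8]
tcp_rot: [-3.142, 0.0, 0.279]
contact_force: [-0.6, 1.0, -0.6]
opening: 0.999
grasp_force: 0.0
```

carry_out:
  targets:
    - {"dp": [0, 0, -40], "yaw": 0}
    - {"dp": [0, 0, -80], "yaw": 0}
    - {"dp": [0, 0, -120], "yaw": 0}
    - {"dp": [0, 0, -120], "yaw": 0}

```text
clock: 34.95
eef_pos: [468.2, 104.7, 137.7]
tcp_rot: [3.141, -0.006, 0.279]
contact_force: [-0.8, -0.5, -0.9]
opening: 0.998
grasp_force: 0.0
```

Run:
```python
from h import *
print(r.sense()['contact_force']); to(670,-3,90,5.5)
```

```text
[-0.75155842 -0.52883859 -0.87407806]
dp [164.4, 159.1, 47.7] yaw 10.5 rows>= 3.7
```

carry_out:
  targets:
    - {"dp": [41, 40, 0], "yaw": 3}
    - {"dp": [82, 80, 0], "yaw": 6}
    - {"dp": [123, 120, 0], "yaw": 10}
    - {"dp": [164, 159, 24], "yaw": 10.5}
    - {"dp": [164, 159, 48], "yaw": 10.5}
    - {"dp": [164, 159, 48], "yaw": 10.5}
    - {"dp": [164, 159, 48], "yaw": 10.5}

```text
clock: 35.83
eef_pos: [667.0, -3.2, 86.9]
tcp_rot: [-3.141, 0.001, 0.096]
contact_force: [0.3, 0.7, -0.4]
opening: 1.0
grasp_force: 0.0
```

Run:
```python
from h import *
wristcover((661.6,-4)); pots(); to(670,-3.5,15,5.5)
```

```text
px [276 251]
ref [118. 122. 126.] centre [658.7   2.8] sides [25.3, 35.5] ang [7.9, 7.9]
cover centre [537.4 449. ] ang mod 90 -1.2 sides [36.2 39. ]
cover centre [676.5 152.7] ang mod 90 12.8 sides [39.5 36.7]
dp [2.3, 0.6, 73.0] yaw 0.0 rows>= 1.2
```

carry_out:
  targets:
    - {"dp": [3, 0, 25], "yaw": 0}
    - {"dp": [3, 0, 50], "yaw": 0}
    - {"dp": [3, 0, 72], "yaw": 0}
    - {"dp": [3, 0, 72], "yaw": 0}
    - {"dp": [3, 0, 72], "yaw": 0}

```text
clock: 36.55
eef_pos: [671.1, -3.1, 15.8]
tcp_rot: [3.141, -0.001, 0.096]
contact_force: [0.5, -0.1, 0.7]
opening: 1.006
grasp_force: 0.0
```

carry_out:
  targets:
    - {"dp": [0, 0, 0], "yaw": 0}
    - {"dp": [0, 0, 0], "yaw": 0}
    - {"dp": [0, 0, 0], "yaw": 0}
    - {"dp": [0, 0, 0], "yaw": 0}
    - {"dp": [0, 0, 0], "yaw": 0}
    - {"dp": [0, 0, 0], "yaw": 0}
  fingers: -1
  grip_force: 22

```text
clock: 37.3
eef_pos: [671.1, -3.2, 15.9]
tcp_rot: [3.141, -0.001, 0.096]
contact_force: [-1.0, 0.2, 6.5]
opening: 0.653
grasp_force: 26.0
```

carry_out:
  targets:
    - {"dp": [0, 0, -5], "yaw": 0}
    - {"dp": [0, 0, -10], "yaw": 0}
    - {"dp": [0, 0, -15], "yaw": 0}
    - {"dp": [0, 0, -15], "yaw": 0}
    - {"dp": [0, 0, -15], "yaw": 0}
    - {"dp": [0, 0, -15], "yaw": 0}
    - {"dp": [0, 0, -15], "yaw": 0}

```text
clock: 38.17
eef_pos: [670.3, -3.2, 29.7]
tcp_rot: [-3.142, 0.0, 0.096]
contact_force: [0.5, 1.1, -1.7]
opening: 0.652
grasp_force: 25.1
```

carry_out:
  targets:
    - {"dp": [0, 0, 0], "yaw": 0}
    - {"dp": [0, 0, 0], "yaw": 0}

```text
clock: 38.42
eef_pos: [670.5, -3.2, 29.8]
tcp_rot: [3.142, 0.0, 0.096]
contact_force: [-0.5, 1.2, -0.8]
opening: 0.654
grasp_force: 25.1
```

carry_out:
  targets:
    - {"dp": [0, 0, 0], "yaw": 0}
    - {"dp": [0, 0, 0], "yaw": 0}

```text
clock: 38.67
eef_pos: [670.5, -3.2, 29.9]
tcp_rot: [3.142, -0.0, 0.096]
contact_force: [0.4, 0.4, -1.1]
opening: 0.657
grasp_force: 25.1
```

Pot B weighs about 1.2 N, so it is empty too. Set it down, then go to pot C.

carry_out:
  targets:
    - {"dp": [0, 0, 5], "yaw": 0}
    - {"dp": [0, 0, 10], "yaw": 0}
    - {"dp": [0, 0, 14], "yaw": 0}
    - {"dp": [0, 0, 14.5], "yaw": 0}
    - {"dp": [0, 0, 14.5], "yaw": 0}

```text
clock: 39.3
eef_pos: [670.3, -3.2, 15.8]
tcp_rot: [-3.141, 0.0, 0.096]
contact_force: [-2.1, 0.3, 4.9]
opening: 0.657
grasp_force: 25.8
```

carry_out:
  targets:
    - {"dp": [0, 0, 0], "yaw": 0}
    - {"dp": [0, 0, 0], "yaw": 0}
    - {"dp": [0, 0, 0], "yaw": 0}
    - {"dp": [0, 0, 0], "yaw": 0}
    - {"dp": [0, 0, 0], "yaw": 0}
  fingers: 1

```text
clock: 39.92
eef_pos: [670.4, -3.2, 15.3]
tcp_rot: [-3.142, 0.0, 0.096]
contact_force: [0.8, 0.1, 0.3]
opening: 1.0
grasp_force: 0.0
```

carry_out:
  targets:
    - {"dp": [0, 0, -40], "yaw": 0}
    - {"dp": [0, 0, -80], "yaw": 0}
    - {"dp": [0, 0, -120], "yaw": 0}
    - {"dp": [0, 0, -120], "yaw": 0}

```text
clock: 40.42
eef_pos: [672.9, -3.2, 139.3]
tcp_rot: [3.141, -0.006, 0.096]
contact_force: [0.9, -0.1, 0.6]
opening: 1.003
grasp_force: 0.0
```

Run:
```python
from h import *
pots(); to(674.5,-145.5,90,12)
```

```text
cover centre [537.4 449. ] ang mod 90 -1.2 sides [36.2 39. ]
cover centre [676.8 152.8] ang mod 90 12.8 sides [39.5 37.2]
dp [-10.6, 141.9, 47.1] yaw -6.5 rows>= 2.4
```

carry_out:
  targets:
    - {"dp": [-4, 47, 0], "yaw": -2}
    - {"dp": [-8, 95, 0], "yaw": -4}
    - {"dp": [-11, 142, 0], "yaw": -6.5}
    - {"dp": [-11, 142, 24], "yaw": -6.5}
    - {"dp": [-11, 142, 47], "yaw": -6.5}
    - {"dp": [-11, 142, 47], "yaw": -6.5}

```text
clock: 41.22
eef_pos: [670.6, -145.3, 85.0]
tcp_rot: [-3.139, 0.005, 0.209]
contact_force: [-0.4, 0.6, -0.0]
opening: 0.998
grasp_force: 0.0
```

Run:
```python
from h import *
wristcover((666,-147)); pots(); to(674.5,-145.5,15,12)
```

```text
px [277 251]
ref [ 97. 100. 103.] centre [ 667.6 -148.9] sides [42.0, 40.8] ang [12.0, 14.2]
cover centre [460.5 102.5] ang mod 90 17.0 sides [38.7 36. ]
cover centre [537.4 449. ] ang mod 90 -1.2 sides [36.2 39. ]
cover centre [661.3  -4.4] ang mod 90 -1.4 sides [39.  35.3]
cover centre [676.7 152.6] ang mod 90 14.8 sides [39.7 37. ]
dp [1.8, 0.4, 72.8] yaw -0.0 rows>= 1.2
```

carry_out:
  targets:
    - {"dp": [3, 1, 25], "yaw": 0}
    - {"dp": [3, 1, 50], "yaw": 0}
    - {"dp": [3, 1, 72], "yaw": 0}
    - {"dp": [3, 1, 72], "yaw": 0}
    - {"dp": [3, 1, 72], "yaw": 0}

```text
clock: 41.95
eef_pos: [676.9, -146.1, 17.2]
tcp_rot: [3.141, -0.001, 0.209]
contact_force: [-0.3, -1.0, 0.5]
opening: 0.999
grasp_force: 0.0
```

carry_out:
  targets:
    - {"dp": [0, 0, 0], "yaw": 0}
    - {"dp": [0, 0, 0], "yaw": 0}
    - {"dp": [0, 0, 0], "yaw": 0}
    - {"dp": [0, 0, 0], "yaw": 0}
    - {"dp": [0, 0, 0], "yaw": 0}
    - {"dp": [0, 0, 0], "yaw": 0}
  fingers: -1
  grip_force: 22

```text
clock: 42.7
eef_pos: [676.9, -146.0, 17.5]
tcp_rot: [3.141, -0.001, 0.209]
contact_force: [0.4, 1.9, 6.9]
opening: 0.653
grasp_force: 24.9
```

carry_out:
  targets:
    - {"dp": [0, 0, -5], "yaw": 0}
    - {"dp": [0, 0, -10], "yaw": 0}
    - {"dp": [0, 0, -15], "yaw": 0}
    - {"dp": [0, 0, -15], "yaw": 0}
    - {"dp": [0, 0, -15], "yaw": 0}
    - {"dp": [0, 0, -15], "yaw": 0}
    - {"dp": [0, 0, -15], "yaw": 0}

```text
clock: 43.58
eef_pos: [676.1, -146.0, 31.2]
tcp_rot: [-3.141, 0.0, 0.209]
contact_force: [-0.5, 0.2, -3.9]
opening: 0.655
grasp_force: 24.2
```

carry_out:
  targets:
    - {"dp": [0, 0, 0], "yaw": 0}
    - {"dp": [0, 0, 0], "yaw": 0}

```text
clock: 43.82
eef_pos: [676.2, -146.0, 31.3]
tcp_rot: [-3.142, 0.0, 0.209]
contact_force: [-0.9, 0.8, -3.3]
opening: 0.656
grasp_force: 24.2
```

carry_out:
  targets:
    - {"dp": [0, 0, 0], "yaw": 0}
    - {"dp": [0, 0, 0], "yaw": 0}

```text
clock: 44.08
eef_pos: [676.2, -146.0, 31.4]
tcp_rot: [3.142, 0.0, 0.209]
contact_force: [-0.3, 0.5, -3.7]
opening: 0.648
grasp_force: 24.2
```

Pot C weighs about 3.6 N, so it is loaded. Same procedure.

carry_out:
  targets:
    - {"dp": [0, 0, -40], "yaw": 0}
    - {"dp": [0, 0, -80], "yaw": 0}
    - {"dp": [0, 0, -120], "yaw": 0}
    - {"dp": [0, 0, -120], "yaw": 0}

```text
clock: 44.58
eef_pos: [678.6, -146.5, 155.3]
tcp_rot: [3.139, -0.006, 0.209]
contact_force: [0.7, 0.2, -3.0]
opening: 0.651
grasp_force: 26.7
```

Run:
```python
from h import *
to(490,-150,150,92)
```

```text
dp [-185.3, -35.7, 5.3] yaw -80.0 rows>= 7.5
```

carry_out:
  targets:
    - {"dp": [-15, -3, 0], "yaw": -7}
    - {"dp": [-35, -7, 0], "yaw": -16}
    - {"dp": [-57, -11, 0], "yaw": -25}
    - {"dp": [-80, -15, 0], "yaw": -34}
    - {"dp": [-103, -20, 0], "yaw": -43}
    - {"dp": [-126, -24, 0], "yaw": -52}
    - {"dp": [-148, -28, 0], "yaw": -61}
    - {"dp": [-168, -32, 0], "yaw": -70}
    - {"dp": [-185, -36, 5], "yaw": -77}
    - {"dp": [-185, -36, 5], "yaw": -80}
    - {"dp": [-185, -36, 5], "yaw": -80}
    - {"dp": [-185, -36, 5], "yaw": -80}

```text
clock: 46.08
eef_pos: [487.6, -149.1, 145.8]
tcp_rot: [-3.141, -0.0, 1.604]
contact_force: [0.3, 0.3, -3.3]
opening: 0.65
grasp_force: 26.5
```

Run:
```python
from h import *
print(r.sense()['contact_force']);to(490,-160,58,92)
```

```text
[ 0.29186872  0.30762043 -3.3027802 ]
dp [-11.0, 2.1, 87.8] yaw -0.1 rows>= 1.4
```

carry_out:
  targets:
    - {"dp": [-3, 2, 30], "yaw": 0}
    - {"dp": [-7, 2, 60], "yaw": 0}
    - {"dp": [-11, 2, 86], "yaw": 0}
    - {"dp": [-11, 2, 89], "yaw": 0}
    - {"dp": [-11, 2, 89], "yaw": 0}

```text
clock: 46.7
eef_pos: [490.5, -160.1, 57.7]
tcp_rot: [3.142, -0.0, 1.605]
contact_force: [0.2, -0.4, -2.9]
opening: 0.654
grasp_force: 26.4
```

carry_out:
  targets:
    - {"dp": [-6, 0, 0], "yaw": 0}
    - {"dp": [-12, 0, -3], "yaw": 0}
    - {"dp": [-18, 0, -6], "yaw": 0}
    - {"dp": [-25, 0, -10], "yaw": 0}
    - {"dp": [-32, 0, -15], "yaw": 0}
    - {"dp": [-40, 0, -18], "yaw": 0}
    - {"dp": [-48, 0, -20], "yaw": 0}
    - {"dp": [-56, 0, -22], "yaw": 0}
    - {"dp": [-63, 0, -22], "yaw": 0}
    - {"dp": [-63, 0, -22], "yaw": 0}

```text
clock: 47.95
eef_pos: [492.3, -223.9, 79.3]
tcp_rot: [3.141, 0.001, 1.605]
contact_force: [0.5, 1.0, -3.1]
opening: 0.653
grasp_force: 29.2
```

```bash
cat >> blob.py <<'E'
def held(box=(100,110,215,215),x=520):
    """held pot near the tray: lip = leftmost bottom, notch = lowest right; prints tilt"""
    im=r.grab_frame("scene")[:,:,::-1]; cv2.imwrite("pics/last.png",im); u0,v0,u1,v1=box; i=im.astype(int)[v0:v1,u0:u1]
    m=((i.min(2)>100)&(i[...,2]-i[...,0]>10)).astype('uint8')
    q=max(cv2.findContours(m,0,1)[0],key=cv2.contourArea); a=(cv2.approxPolyDP(q,3,True).reshape(-1,2)+[u0,v0]); print(a.tolist(),rx(a.astype(float),x).tolist())
E
python3 - <<'E'
from blob import *
s=r.sense();print(s['wrist_torque'],s['contact_force']);held()
E
```

```text
[ 0.17233371 -0.0784579   0.01918465] [ 0.54223036  1.0034497  -3.08848829]
[[200, 165], [178, 144], [178, 170], [170, 173], [167, 159], [160, 165], [159, 156], [149, 173], [139, 173], [137, 185], [181, 192], [200, 176]] [[-164.0, 117.0], [-204.0, 170.0], [-212.0, 109.0], [-230.0, 103.0], [-231.0, 137.0], [-248.0, 124.0], [-247.0, 145.0], [-274.0, 107.0], [-295.0, 109.0], [-304.0, 80.0], [-212.0, 54.0], [-166.0, 90.0]]
```

carry_out:
  targets:
    - {"dp": [-8, 0, 0], "yaw": 0}
    - {"dp": [-16, 0, 1], "yaw": 0}
    - {"dp": [-23, 0, 2], "yaw": 0}
    - {"dp": [-30, 0, 4], "yaw": 0}
    - {"dp": [-37, 0, 7], "yaw": 0}
    - {"dp": [-44, 0, 10], "yaw": 0}
    - {"dp": [-52, 0, 14], "yaw": 0}
    - {"dp": [-52, 0, 14], "yaw": 0}
    - {"dp": [-52, 0, 14], "yaw": 0}
    - {"dp": [-52, 0, 14], "yaw": 0}
    - {"dp": [-52, 0, 14], "yaw": 0}
    - {"dp": [-52, 0, 14], "yaw": 0}

```text
clock: 49.5
eef_pos: [494.3, -275.1, 65.6]
tcp_rot: [3.141, 0.0, 1.605]
contact_force: [0.4, -0.1, -0.6]
opening: 0.657
grasp_force: 29.5
```

carry_out:
  targets:
    - {"dp": [0, 0, 0], "yaw": 0}
    - {"dp": [0, 0, 0], "yaw": 0}
    - {"dp": [0, 0, 0], "yaw": 0}
    - {"dp": [0, 0, 0], "yaw": 0}

```text
clock: 50.0
eef_pos: [494.1, -275.0, 65.4]
tcp_rot: [-3.142, -0.0, 1.605]
contact_force: [0.4, -0.0, -2.5]
opening: 0.657
grasp_force: 29.5
```

Run:
```python
from blob import *
s=r.sense();print(s['wrist_torque'],s['contact_force']);held(); cont((80,180,150,220),eps=1)
```

```text
[-0.11207715 -0.02122296  0.00897569] [ 0.4473956  -0.03895148 -2.48136941]
[[182, 157], [158, 151], [152, 154], [155, 178], [146, 180], [143, 169], [142, 184], [146, 187], [138, 191], [137, 205], [176, 192], [182, 169], [169, 165], [182, 158], [183, 167]] [[-200.0, 139.0], [-248.0, 157.0], [-261.0, 151.0], [-263.0, 94.0], [-283.0, 90.0], [-285.0, 118.0], [-293.0, 81.0], [-286.0, 73.0], [-304.0, 65.0], [-312.0, 29.0], [-223.0, 55.0], [-203.0, 111.0], [-229.0, 123.0], [-200.0, 137.0], [-200.0, 115.0]]
[[120, 199], [117, 196], [111, 195], [113, 195], [116, 199], [111, 201], [107, 198], [109, 196], [107, 197], [105, 205], [103, 200], [100, 198], [97, 198], [100, 202], [98, 204], [95, 204], [95, 202], [93, 203], [92, 200], [94, 198], [90, 201], [89, 206], [90, 209], [102, 208], [105, 205], [108, 208], [118, 207], [121, 205], [119, 201]]
[[149, 180], [142, 180], [142, 183], [145, 184], [146, 187], [138, 191], [136, 203], [137, 205], [149, 201]]
```

Tilt is 71 degrees and two balls now show in the tray, at about (97,203) and (113,202). Right the pot with the inner-wall hook.

carry_out:
  targets:
    - {"dp": [0, 0, -13], "yaw": 0}
    - {"dp": [0, 0, -26], "yaw": 0}
    - {"dp": [-9, 0, -26], "yaw": 0}
    - {"dp": [-18, 0, -26], "yaw": 0}
    - {"dp": [-18, 0, -26], "yaw": 0}
    - {"dp": [-18, 0, -26], "yaw": 0}

```text
clock: 50.85
eef_pos: [494.4, -293.0, 90.9]
tcp_rot: [-3.141, -0.001, 1.605]
contact_force: [-0.3, 0.3, -1.1]
opening: 0.652
grasp_force: 29.6
```

carry_out:
  targets:
    - {"dp": [0, 0, 10], "yaw": 0}
    - {"dp": [0, 0, 20], "yaw": 0}
    - {"dp": [0, 0, 20], "yaw": 0}
    - {"dp": [9, 0, 19], "yaw": 0}
    - {"dp": [18, 0, 17], "yaw": 0}
    - {"dp": [27, 0, 15], "yaw": 0}
    - {"dp": [34, 0, 13], "yaw": 0}
    - {"dp": [40, 0, 12], "yaw": 0}
    - {"dp": [46, 0, 11], "yaw": 0}
    - {"dp": [53, 0, 11], "yaw": 0}
    - {"dp": [53, 0, 11], "yaw": 0}

```text
clock: 52.22
eef_pos: [493.2, -240.5, 82.1]
tcp_rot: [3.141, 0.002, 1.606]
contact_force: [-4.4, -3.8, 10.6]
opening: 0.651
grasp_force: 32.7
```

Run:
```python
from blob import *
s=r.sense();print(s['wrist_torque'],s['contact_force']);held()
```

```text
[-0.72421541  1.00550612 -0.08060287] [-4.36864135 -3.82968356 10.57282189]
[[192, 162], [170, 143], [169, 170], [160, 170], [158, 158], [151, 164], [150, 155], [142, 173], [132, 171], [130, 184], [173, 190], [192, 174], [183, 166], [191, 164], [192, 169]] [[-180.0, 126.0], [-221.0, 173.0], [-231.0, 111.0], [-250.0, 112.0], [-250.0, 141.0], [-266.0, 128.0], [-265.0, 149.0], [-289.0, 108.0], [-309.0, 115.0], [-318.0, 84.0], [-229.0, 60.0], [-183.0, 97.0], [-200.0, 118.0], [-183.0, 121.0], [-182.0, 109.0]]
```

carry_out:
  targets:
    - {"dp": [5, 0, 0], "yaw": 0}
    - {"dp": [10, 0, 1], "yaw": 0}
    - {"dp": [15, 0, 3], "yaw": 0}
    - {"dp": [20, 0, 5], "yaw": 0}
    - {"dp": [25, 0, 7], "yaw": 0}
    - {"dp": [25, 0, 7], "yaw": 0}

```text
clock: 53.02
eef_pos: [492.4, -214.9, 75.7]
tcp_rot: [3.141, 0.001, 1.606]
contact_force: [-7.1, 1.8, 20.7]
opening: 0.651
grasp_force: 34.8
```

carry_out:
  targets:
    - {"dp": [0, 0, -30], "yaw": 0}
    - {"dp": [0, 0, -60], "yaw": 0}
    - {"dp": [0, 0, -90], "yaw": 0}
    - {"dp": [0, 0, -90], "yaw": 0}

```text
clock: 53.52
eef_pos: [493.7, -215.3, 165.9]
tcp_rot: [3.137, 0.002, 1.605]
contact_force: [-1.1, 0.1, -1.5]
opening: 0.653
grasp_force: 32.5
```

Run:
```python
from blob import *
s=r.sense();print(s['contact_force']);held((100,90,240,200))
to(414,420,160,85); to(534,305,160,85)
```

```text
[-1.10697637  0.06747962 -1.46777659]
[[194, 143], [194, 132], [178, 104], [174, 120], [177, 129], [172, 135], [166, 130], [166, 119], [155, 119], [157, 112], [153, 114], [154, 120], [147, 118], [140, 129], [130, 124], [134, 126], [129, 126], [127, 135], [167, 154]] [[-171.0, 170.0], [-169.0, 194.0], [-194.0, 257.0], [-206.0, 224.0], [-202.0, 204.0], [-214.0, 191.0], [-225.0, 203.0], [-222.0, 227.0], [-244.0, 228.0], [-238.0, 243.0], [-246.0, 239.0], [-246.0, 226.0], [-259.0, 232.0], [-277.0, 209.0], [-295.0, 221.0], [-288.0, 217.0], [-298.0, 217.0], [-305.0, 198.0], [-230.0, 149.0]]
dp [637.3, -56.5, 4.3] yaw 7.0 rows>= 10.2
dp [518.2, 59.4, 4.3] yaw 7.0 rows>= 8.3
```

carry_out:
  targets:
    - {"dp": [30, -3, 0], "yaw": 0}
    - {"dp": [85, -8, 0], "yaw": 1}
    - {"dp": [145, -13, 0], "yaw": 2}
    - {"dp": [205, -18, 0], "yaw": 3}
    - {"dp": [265, -23, 0], "yaw": 4}
    - {"dp": [325, -28, 0], "yaw": 5}
    - {"dp": [385, -33, 0], "yaw": 6}
    - {"dp": [445, -39, 0], "yaw": 7}
    - {"dp": [505, -45, 0], "yaw": 7}
    - {"dp": [565, -50, 0], "yaw": 7}
    - {"dp": [620, -54, 0], "yaw": 7}
    - {"dp": [642, -56, 0], "yaw": 7}

```text
clock: 55.08
eef_pos: [412.5, 426.9, 161.8]
tcp_rot: [-3.14, 0.001, 1.485]
contact_force: [0.8, 0.6, -2.1]
opening: 0.653
grasp_force: 32.4
```

carry_out:
  targets:
    - {"dp": [0, 0, 0], "yaw": 0}
    - {"dp": [0, 0, 0], "yaw": 0}
    - {"dp": [0, 0, 0], "yaw": 0}

```text
clock: 55.45
eef_pos: [414.1, 423.1, 163.2]
tcp_rot: [-3.141, 0.001, 1.482]
contact_force: [-0.8, 0.6, -2.2]
opening: 0.654
grasp_force: 32.4
```

Run:
```python
from h import *
print(r.sense()['eef_pos']);to(414,425,50,85); to(414,425,28,85)
```

```text
[414.14047679 423.12857288 163.24271037]
dp [1.9, -0.3, 113.2] yaw -0.1 rows>= 1.8
dp [1.9, -0.3, 135.2] yaw -0.1 rows>= 2.2
```

carry_out:
  targets:
    - {"dp": [0, 0, 30], "yaw": 0}
    - {"dp": [0, 0, 60], "yaw": 0}
    - {"dp": [0, 0, 90], "yaw": 0}
    - {"dp": [0, 0, 112], "yaw": 0}
    - {"dp": [0, 0, 120], "yaw": 0}
    - {"dp": [0, 0, 127], "yaw": 0}
    - {"dp": [2, 0, 133], "yaw": 0}
    - {"dp": [4, 0, 138], "yaw": 0}
    - {"dp": [4, 0, 138], "yaw": 0}

```text
clock: 56.58
eef_pos: [415.4, 432.0, 28.2]
tcp_rot: [3.139, -0.006, 1.482]
contact_force: [-5.3, 6.9, 15.1]
opening: 0.655
grasp_force: 34.4
```

Run:
```python
from blob import *
s=r.sense();print(s['wrist_torque'],s['eef_pos'],s['contact_force'])
held((370,90,480,190),430)
```

```text
[ 0.80426336  1.19807796 -0.15267829] [415.36647658 432.00811301  28.20493989] [-5.34977144  6.92279785 15.12236457]
[[402, 143], [420, 162], [419, 168], [432, 189], [438, 189], [431, 177], [422, 172], [421, 163], [436, 171], [435, 179], [447, 189], [479, 189], [479, 171], [461, 171], [453, 160], [453, 145], [443, 158], [441, 142], [431, 142], [429, 137], [439, 132], [427, 135], [428, 141], [424, 136], [424, 144], [417, 139], [410, 147], [417, 155]] [[322.0, 94.0], [377.0, 38.0], [377.0, 21.0], [423.0, -45.0], [440.0, -47.0], [414.0, -8.0], [387.0, 8.0], [380.0, 35.0], [425.0, 8.0], [427.0, -15.0], [466.0, -49.0], [561.0, -56.0], [548.0, -0.0], [496.0, 3.0], [467.0, 37.0], [459.0, 80.0], [438.0, 45.0], [425.0, 90.0], [398.0, 92.0], [391.0, 106.0], [415.0, 118.0], [384.0, 112.0], [390.0, 95.0], [377.0, 109.0], [380.0, 88.0], [360.0, 102.0], [345.0, 82.0], [366.0, 58.0]]
```

carry_out:
  targets:
    - {"dp": [0, 0, 2], "yaw": 0}
    - {"dp": [0, 0, 2], "yaw": 0}
    - {"dp": [0, 0, 2], "yaw": 0}
    - {"dp": [0, 0, 2], "yaw": 0}
    - {"dp": [0, 0, 2], "yaw": 0}
  fingers: 1

```text
clock: 57.25
eef_pos: [414.3, 428.5, 23.3]
tcp_rot: [-3.142, 0.0, 1.483]
contact_force: [1.2, -0.0, 0.7]
opening: 0.999
grasp_force: 0.0
```

carry_out:
  targets:
    - {"dp": [0, 0, -40], "yaw": 0}
    - {"dp": [0, 0, -80], "yaw": 0}
    - {"dp": [0, 0, -120], "yaw": 0}
    - {"dp": [0, 0, -160], "yaw": 0}
    - {"dp": [0, 0, -160], "yaw": 0}

```text
clock: 57.88
eef_pos: [415.8, 430.2, 186.9]
tcp_rot: [3.138, -0.005, 1.483]
contact_force: [0.4, -0.3, -0.2]
opening: 0.997
grasp_force: 0.0
```

Run:
```python
from blob import *
s=r.sense();print(s['eef_pos'],s['contact_force'])
held((370,90,480,190),430); pots(); to(684.5,154.5,90,14)
```

```text
[415.80025603 430.1713154  186.87734264] [ 0.37016254 -0.33050877 -0.1879311 ]
[[397, 164], [406, 178], [405, 182], [397, 179], [403, 189], [410, 189], [409, 184], [419, 189], [417, 181], [428, 189], [416, 170], [418, 167], [432, 189], [437, 189], [436, 179], [441, 179], [447, 189], [479, 189], [479, 171], [461, 171], [453, 159], [459, 162], [462, 158], [475, 158], [479, 162], [475, 158], [461, 158], [462, 146], [441, 148], [433, 138], [446, 137], [434, 137], [431, 146], [426, 138], [417, 147], [425, 163], [440, 177], [434, 177], [434, 183], [424, 176], [421, 163], [419, 168], [415, 163], [418, 167], [411, 169], [417, 178], [414, 184]] [[316.0, 36.0], [346.0, -6.0], [345.0, -18.0], [322.0, -7.0], [342.0, -38.0], [362.0, -40.0], [357.0, -25.0], [387.0, -42.0], [377.0, -17.0], [412.0, -44.0], [370.0, 15.0], [374.0, 24.0], [423.0, -45.0], [438.0, -46.0], [429.0, -15.0], [444.0, -17.0], [466.0, -49.0], [561.0, -56.0], [548.0, -0.0], [496.0, 3.0], [466.0, 40.0], [485.0, 30.0], [491.0, 42.0], [528.0, 39.0], [542.0, 27.0], [528.0, 39.0], [488.0, 42.0], [484.0, 76.0], [428.0, 74.0], [402.0, 103.0], [436.0, 103.0], [404.0, 105.0], [400.0, 81.0], [383.0, 104.0], [363.0, 81.0], [391.0, 34.0], [440.0, -10.0], [423.0, -9.0], [426.0, -27.0], [395.0, -4.0], [380.0, 35.0], [377.0, 21.0], [364.0, 36.0], [374.0, 24.0], [356.0, 19.0], [376.0, -8.0], [370.0, -26.0]]
cover centre [416.5 450.1] ang mod 90 -6.0 sides [38.5 37.4]
cover centre [537.4 449. ] ang mod 90 -1.2 sides [36.2 39. ]
cover centre [661.3  -4.4] ang mod 90 -1.4 sides [39.  35.3]
cover centre [676.7 152.6] ang mod 90 14.8 sides [39.7 37. ]
dp [-249.3, 293.2, 93.4] yaw 71.0 rows>= 6.6
```

Pot C stands on the drain, cover centre at (416,450). Last is pot A.

carry_out:
  targets:
    - {"dp": [-36, 42, 0], "yaw": 10}
    - {"dp": [-72, 84, 0], "yaw": 20}
    - {"dp": [-108, 126, 0], "yaw": 30}
    - {"dp": [-144, 168, 0], "yaw": 40}
    - {"dp": [-180, 210, 0], "yaw": 50}
    - {"dp": [-216, 252, 30], "yaw": 60}
    - {"dp": [-249, 293, 60], "yaw": 70}
    - {"dp": [-249, 293, 93], "yaw": 71}
    - {"dp": [-249, 293, 93], "yaw": 71}
    - {"dp": [-249, 293, 93], "yaw": 71}

```text
clock: 59.22
eef_pos: [684.0, 155.4, 90.5]
tcp_rot: [-3.141, 0.001, 0.245]
contact_force: [0.7, -0.7, 0.7]
opening: 0.999
grasp_force: 0.0
```

Run:
```python
from h import *
wristcover((676.7,152.6)); pots(); to(684.5,154.6,15,14)
```

```text
px [277 251]
ref [161. 168. 173.] centre [675.1 150.4] sides [43.3, 34.9] ang [14.0, 16.2]
cover centre [416.5 449.9] ang mod 90 -5.4 sides [38.3 37.4]
cover centre [537.4 449. ] ang mod 90 -1.2 sides [36.2 39. ]
dp [-0.6, 1.1, 76.9] yaw 0.1 rows>= 1.2
```

carry_out:
  targets:
    - {"dp": [0, 1, 25], "yaw": 0}
    - {"dp": [0, 1, 50], "yaw": 0}
    - {"dp": [0, 1, 75], "yaw": 0}
    - {"dp": [0, 1, 75], "yaw": 0}
    - {"dp": [0, 1, 75], "yaw": 0}

```text
clock: 59.95
eef_pos: [685.5, 154.5, 17.1]
tcp_rot: [3.142, -0.002, 0.245]
contact_force: [-0.0, 0.3, -0.6]
opening: 1.0
grasp_force: 0.0
```

carry_out:
  targets:
    - {"dp": [0, 0, 0], "yaw": 0}
    - {"dp": [0, 0, 0], "yaw": 0}
    - {"dp": [0, 0, 0], "yaw": 0}
    - {"dp": [0, 0, 0], "yaw": 0}
    - {"dp": [0, 0, 0], "yaw": 0}
    - {"dp": [0, 0, 0], "yaw": 0}
  fingers: -1
  grip_force: 22

```text
clock: 60.7
eef_pos: [685.4, 154.3, 16.8]
tcp_rot: [-3.141, -0.002, 0.244]
contact_force: [-1.0, 1.0, 6.8]
opening: 0.655
grasp_force: 24.9
```

carry_out:
  targets:
    - {"dp": [0, 0, -5], "yaw": 0}
    - {"dp": [0, 0, -10], "yaw": 0}
    - {"dp": [0, 0, -15], "yaw": 0}
    - {"dp": [0, 0, -15], "yaw": 0}
    - {"dp": [0, 0, -15], "yaw": 0}
    - {"dp": [0, 0, -15], "yaw": 0}
    - {"dp": [0, 0, -15], "yaw": 0}

```text
clock: 61.58
eef_pos: [684.5, 153.9, 30.2]
tcp_rot: [3.142, 0.0, 0.244]
contact_force: [-0.7, -1.0, -4.4]
opening: 0.655
grasp_force: 24.3
```

carry_out:
  targets:
    - {"dp": [0, 0, 0], "yaw": 0}
    - {"dp": [0, 0, 0], "yaw": 0}

```text
clock: 61.82
eef_pos: [684.6, 154.0, 30.4]
tcp_rot: [-3.142, 0.0, 0.244]
contact_force: [-0.6, -0.6, -2.7]
opening: 0.654
grasp_force: 24.3
```

carry_out:
  targets:
    - {"dp": [0, 0, 0], "yaw": 0}
    - {"dp": [0, 0, 0], "yaw": 0}

```text
clock: 62.08
eef_pos: [684.6, 153.9, 30.4]
tcp_rot: [3.142, -0.0, 0.244]
contact_force: [0.7, -0.0, -3.3]
opening: 0.653
grasp_force: 24.3
```

Pot A weighs about 3.5 N, so it is loaded.

carry_out:
  targets:
    - {"dp": [0, 0, -40], "yaw": 0}
    - {"dp": [0, 0, -80], "yaw": 0}
    - {"dp": [0, 0, -130], "yaw": 0}
    - {"dp": [0, 0, -130], "yaw": 0}

```text
clock: 62.58
eef_pos: [687.6, 154.6, 165.5]
tcp_rot: [3.141, -0.008, 0.244]
contact_force: [0.3, 0.5, -4.2]
opening: 0.646
grasp_force: 29.3
```

Run:
```python
from h import *
to(490,-150,150,92)
```

```text
dp [-265.3, 247.9, 15.5] yaw -78.0 rows>= 7.3
```

carry_out:
  targets:
    - {"dp": [-15, 14, 0], "yaw": -5}
    - {"dp": [-42, 39, 0], "yaw": -13}
    - {"dp": [-70, 65, 0], "yaw": -21}
    - {"dp": [-100, 93, 0], "yaw": -29}
    - {"dp": [-130, 121, 0], "yaw": -37}
    - {"dp": [-160, 149, 0], "yaw": -45}
    - {"dp": [-190, 177, 0], "yaw": -54}
    - {"dp": [-220, 205, 0], "yaw": -63}
    - {"dp": [-248, 231, 5], "yaw": -71}
    - {"dp": [-265, 248, 10], "yaw": -78}
    - {"dp": [-265, 248, 15], "yaw": -78}
    - {"dp": [-265, 248, 15], "yaw": -78}

```text
clock: 64.08
eef_pos: [487.0, -150.2, 144.6]
tcp_rot: [-3.14, -0.001, 1.603]
contact_force: [0.3, 0.1, -3.2]
opening: 0.656
grasp_force: 29.1
```

Run:
```python
from h import *
print(r.sense()['contact_force']);to(490,-160,57.5,92)
```

```text
[ 0.27841964  0.08331556 -3.20550106]
dp [-9.9, 2.7, 87.1] yaw -0.2 rows>= 1.4
```

carry_out:
  targets:
    - {"dp": [-3, 2, 30], "yaw": 0}
    - {"dp": [-7, 2, 60], "yaw": 0}
    - {"dp": [-10, 2, 85], "yaw": 0}
    - {"dp": [-10, 2, 88], "yaw": 0}
    - {"dp": [-10, 2, 88], "yaw": 0}

```text
clock: 64.7
eef_pos: [490.3, -160.2, 57.8]
tcp_rot: [3.141, -0.0, 1.605]
contact_force: [0.8, 0.2, -3.3]
opening: 0.654
grasp_force: 29.1
```

carry_out:
  targets:
    - {"dp": [-6, 0, 0], "yaw": 0}
    - {"dp": [-12, 0, -3], "yaw": 0}
    - {"dp": [-18, 0, -6], "yaw": 0}
    - {"dp": [-25, 0, -10], "yaw": 0}
    - {"dp": [-32, 0, -15], "yaw": 0}
    - {"dp": [-40, 0, -18], "yaw": 0}
    - {"dp": [-48, 0, -20], "yaw": 0}
    - {"dp": [-56, 0, -22], "yaw": 0}
    - {"dp": [-63, 0, -22], "yaw": 0}
    - {"dp": [-63, 0, -22], "yaw": 0}

```text
clock: 65.95
eef_pos: [492.0, -224.4, 79.6]
tcp_rot: [3.141, 0.001, 1.605]
contact_force: [0.8, 1.4, -2.8]
opening: 0.652
grasp_force: 29.7
```

Run:
```python
from blob import *
s=r.sense();print(s['wrist_torque'],s['contact_force']);held()
```

```text
[ 0.24140468 -0.06987401 -0.04697519] [ 0.81247017  1.42487842 -2.80149269]
[[200, 164], [200, 171], [200, 164], [178, 143], [175, 172], [168, 171], [166, 159], [159, 163], [159, 155], [149, 172], [140, 170], [137, 182], [178, 192], [200, 176], [189, 166]] [[-163.0, 120.0], [-165.0, 103.0], [-163.0, 120.0], [-204.0, 172.0], [-219.0, 105.0], [-233.0, 108.0], [-234.0, 137.0], [-249.0, 129.0], [-247.0, 148.0], [-273.0, 109.0], [-292.0, 116.0], [-303.0, 87.0], [-218.0, 54.0], [-166.0, 90.0], [-187.0, 117.0]]
```

carry_out:
  targets:
    - {"dp": [-8, 0, 0], "yaw": 0}
    - {"dp": [-16, 0, 1], "yaw": 0}
    - {"dp": [-24, 0, 2], "yaw": 0}
    - {"dp": [-32, 0, 4], "yaw": 0}
    - {"dp": [-40, 0, 7], "yaw": 0}
    - {"dp": [-47, 0, 10], "yaw": 0}
    - {"dp": [-54, 0, 14], "yaw": 0}
    - {"dp": [-54, 0, 14], "yaw": 0}
    - {"dp": [-54, 0, 14], "yaw": 0}
    - {"dp": [-54, 0, 14], "yaw": 0}
    - {"dp": [-54, 0, 14], "yaw": 0}
    - {"dp": [-54, 0, 14], "yaw": 0}

```text
clock: 67.5
eef_pos: [493.9, -277.6, 65.5]
tcp_rot: [3.141, 0.0, 1.606]
contact_force: [0.4, -0.3, -1.6]
opening: 0.65
grasp_force: 30.0
```

carry_out:
  targets:
    - {"dp": [0, 0, 0], "yaw": 0}
    - {"dp": [0, 0, 0], "yaw": 0}
    - {"dp": [0, 0, 0], "yaw": 0}
    - {"dp": [0, 0, 0], "yaw": 0}

```text
clock: 68.0
eef_pos: [493.7, -277.6, 65.4]
tcp_rot: [-3.142, 0.0, 1.605]
contact_force: [-0.3, -0.4, -1.5]
opening: 0.656
grasp_force: 30.0
```

Run:
```python
from blob import *
s=r.sense();print(s['wrist_torque'],s['contact_force']);held()
```

```text
[-0.03989863  0.03729032  0.04710051] [-0.34216123 -0.37929008 -1.52582634]
[[181, 155], [153, 150], [153, 179], [143, 178], [142, 167], [141, 183], [146, 186], [136, 196], [127, 195], [124, 205], [137, 205], [175, 191], [181, 167], [168, 164], [180, 157], [182, 165]] [[-201.0, 144.0], [-258.0, 160.0], [-268.0, 92.0], [-288.0, 96.0], [-286.0, 122.0], [-295.0, 84.0], [-285.0, 76.0], [-311.0, 52.0], [-330.0, 57.0], [-341.0, 32.0], [-312.0, 29.0], [-224.0, 58.0], [-204.0, 116.0], [-231.0, 125.0], [-204.0, 140.0], [-202.0, 120.0]]
```

The weight dropped to 1.5 N and a third ball shows at about (130,200). Righting pot A.

carry_out:
  targets:
    - {"dp": [0, 0, -13], "yaw": 0}
    - {"dp": [0, 0, -26], "yaw": 0}
    - {"dp": [-8, 0, -26], "yaw": 0}
    - {"dp": [-16, 0, -26], "yaw": 0}
    - {"dp": [-16, 0, -26], "yaw": 0}
    - {"dp": [-16, 0, -26], "yaw": 0}

```text
clock: 68.8
eef_pos: [493.9, -293.5, 90.9]
tcp_rot: [-3.141, -0.001, 1.605]
contact_force: [0.4, 0.3, -1.1]
opening: 0.648
grasp_force: 30.0
```

carry_out:
  targets:
    - {"dp": [0, 0, 10], "yaw": 0}
    - {"dp": [0, 0, 20], "yaw": 0}
    - {"dp": [0, 0, 20], "yaw": 0}
    - {"dp": [9, 0, 19], "yaw": 0}
    - {"dp": [18, 0, 17], "yaw": 0}
    - {"dp": [27, 0, 15], "yaw": 0}
    - {"dp": [34, 0, 13], "yaw": 0}
    - {"dp": [40, 0, 12], "yaw": 0}
    - {"dp": [46, 0, 11], "yaw": 0}
    - {"dp": [53, 0, 11], "yaw": 0}
    - {"dp": [53, 0, 11], "yaw": 0}

```text
clock: 70.18
eef_pos: [492.5, -240.7, 81.6]
tcp_rot: [3.141, 0.002, 1.606]
contact_force: [-3.5, -2.9, 9.4]
opening: 0.653
grasp_force: 32.3
```

Run:
```python
from blob import *
s=r.sense();print(s['wrist_torque'],s['contact_force']);held()
```

```text
[-0.71791744  0.77925794 -0.08821976] [-3.504097   -2.88935038  9.38649574]
[[192, 161], [170, 142], [170, 170], [162, 172], [159, 159], [151, 162], [152, 154], [143, 172], [132, 170], [134, 182], [130, 184], [173, 190], [194, 174], [193, 165], [192, 173], [183, 165]] [[-180.0, 128.0], [-220.0, 176.0], [-229.0, 110.0], [-246.0, 107.0], [-248.0, 138.0], [-266.0, 133.0], [-261.0, 151.0], [-286.0, 110.0], [-308.0, 117.0], [-309.0, 88.0], [-318.0, 84.0], [-229.0, 60.0], [-179.0, 96.0], [-179.0, 118.0], [-183.0, 99.0], [-200.0, 120.0]]
```

carry_out:
  targets:
    - {"dp": [5, 0, 0], "yaw": 0}
    - {"dp": [10, 0, 1], "yaw": 0}
    - {"dp": [15, 0, 3], "yaw": 0}
    - {"dp": [20, 0, 5], "yaw": 0}
    - {"dp": [25, 0, 7], "yaw": 0}
    - {"dp": [25, 0, 7], "yaw": 0}

```text
clock: 70.97
eef_pos: [491.6, -215.1, 75.4]
tcp_rot: [3.141, 0.001, 1.606]
contact_force: [-6.0, 2.9, 20.7]
opening: 0.652
grasp_force: 34.7
```

carry_out:
  targets:
    - {"dp": [0, 0, -30], "yaw": 0}
    - {"dp": [0, 0, -60], "yaw": 0}
    - {"dp": [0, 0, -90], "yaw": 0}
    - {"dp": [0, 0, -90], "yaw": 0}

```text
clock: 71.47
eef_pos: [492.8, -215.6, 165.6]
tcp_rot: [3.138, 0.002, 1.605]
contact_force: [0.2, -0.5, -1.3]
opening: 0.653
grasp_force: 32.4
```

Run:
```python
from blob import *
s=r.sense();print(s['contact_force']);held((100,90,240,200))
to(475,286,160,85)
```

```text
[ 0.21180631 -0.49221914 -1.30704889]
[[195, 143], [194, 131], [179, 103], [174, 135], [167, 134], [166, 120], [157, 120], [157, 112], [155, 120], [147, 118], [141, 128], [131, 123], [128, 133], [167, 154]] [[-169.0, 169.0], [-168.0, 197.0], [-192.0, 259.0], [-210.0, 191.0], [-224.0, 194.0], [-222.0, 225.0], [-240.0, 226.0], [-238.0, 243.0], [-244.0, 226.0], [-259.0, 232.0], [-274.0, 211.0], [-293.0, 223.0], [-302.0, 202.0], [-230.0, 149.0]]
dp [501.5, 0.5, 4.0] yaw 7.0 rows>= 8.0
```

carry_out:
  targets:
    - {"dp": [25, 0, 0], "yaw": 0}
    - {"dp": [75, 0, 0], "yaw": 1}
    - {"dp": [130, 0, 0], "yaw": 2}
    - {"dp": [185, 0, 0], "yaw": 3}
    - {"dp": [240, 0, 0], "yaw": 4}
    - {"dp": [295, 0, 0], "yaw": 5}
    - {"dp": [350, 0, 0], "yaw": 6}
    - {"dp": [405, 0, 0], "yaw": 7}
    - {"dp": [455, 0, 0], "yaw": 7}
    - {"dp": [490, 0, 0], "yaw": 7}
    - {"dp": [501, 0, 0], "yaw": 7}
    - {"dp": [501, 0, 0], "yaw": 7}

```text
clock: 73.03
eef_pos: [473.4, 284.8, 162.2]
tcp_rot: [-3.14, 0.001, 1.484]
contact_force: [-0.4, -0.1, -1.1]
opening: 0.652
grasp_force: 32.3
```

Run:
```python
from h import *
print(r.sense()['eef_pos']);to(475,286,28,85)
```

```text
[473.4283558  284.82799092 162.23581019]
dp [1.3, 1.5, 134.2] yaw 0.0 rows>= 2.1
```

carry_out:
  targets:
    - {"dp": [0, 0, 30], "yaw": 0}
    - {"dp": [0, 0, 60], "yaw": 0}
    - {"dp": [0, 0, 90], "yaw": 0}
    - {"dp": [0, 0, 112], "yaw": 0}
    - {"dp": [0, 0, 120], "yaw": 0}
    - {"dp": [0, 0, 127], "yaw": 0}
    - {"dp": [2, 0, 133], "yaw": 0}
    - {"dp": [4, 0, 137], "yaw": 0}
    - {"dp": [4, 0, 137], "yaw": 0}

```text
clock: 74.15
eef_pos: [475.6, 291.0, 28.4]
tcp_rot: [3.14, -0.003, 1.482]
contact_force: [-5.0, 4.3, 14.4]
opening: 0.649
grasp_force: 34.3
```

carry_out:
  targets:
    - {"dp": [0, 0, 2], "yaw": 0}
    - {"dp": [0, 0, 2], "yaw": 0}
    - {"dp": [0, 0, 2], "yaw": 0}
    - {"dp": [0, 0, 2], "yaw": 0}
    - {"dp": [0, 0, 2], "yaw": 0}
  fingers: 1

```text
clock: 74.78
eef_pos: [474.7, 289.0, 24.3]
tcp_rot: [-3.142, 0.0, 1.483]
contact_force: [0.7, -0.2, 0.3]
opening: 1.0
grasp_force: 0.0
```

carry_out:
  targets:
    - {"dp": [0, 0, -40], "yaw": 0}
    - {"dp": [0, 0, -80], "yaw": 0}
    - {"dp": [0, 0, -120], "yaw": 0}
    - {"dp": [0, 0, -160], "yaw": 0}
    - {"dp": [-60, 0, -180], "yaw": 0}
    - {"dp": [-110, 0, -200], "yaw": 0}
    - {"dp": [-110, 0, -200], "yaw": 0}
    - {"dp": [-110, 0, -200], "yaw": 0}

```text
clock: 75.78
eef_pos: [465.2, 179.7, 224.4]
tcp_rot: [3.141, -0.001, 1.482]
contact_force: [0.5, 0.3, -0.2]
opening: 0.998
grasp_force: 0.0
```

Run:
```python
from blob import *
s=r.sense();print(s['eef_pos'],s['contact_force'])
im=r.grab_frame("top")[:,:,::-1]; pots(im); sc=r.grab_frame("scene")[:,:,::-1]
cv2.imwrite("pics/f.png",np.hstack([cv2.resize(sc[100:300],(400,143*2)),cv2.resize(im[90:340,50:500],(400,286))]))
```

```text
[465.15579618 179.70280615 224.3719532 ] [ 0.5338354   0.25359411 -0.21060345]
cover centre [661.1  -4.5] ang mod 90 3.4 sides [37.9 36.4]
```

View pics/f.png

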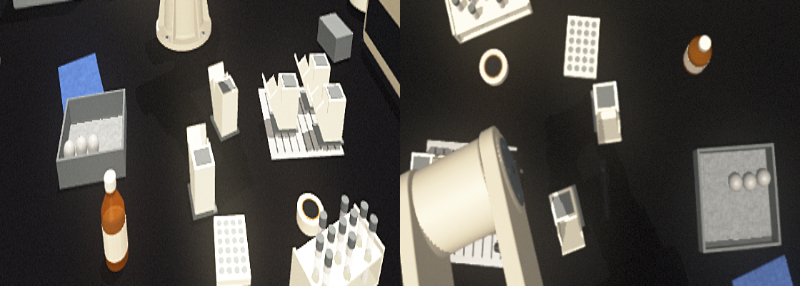

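The picture shows three balls in the tray, three pots upright on the drain, the two empty pots standing on the bench, and the bystanders in place. Move the arm aside for one last numeric check.

carry_out:
  targets:
    - {"dp": [-60, 0, 0], "yaw": 0}
    - {"dp": [-120, 0, 0], "yaw": 0}
    - {"dp": [-180, 0, 0], "yaw": 0}
    - {"dp": [-240, 0, 0], "yaw": 0}
    - {"dp": [-300, 0, 0], "yaw": 0}
    - {"dp": [-360, 0, 0], "yaw": 0}
    - {"dp": [-360, 0, 0], "yaw": 0}
    - {"dp": [-360, 0, 0], "yaw": 0}
    - {"dp": [-360, 0, 0], "yaw": 0}

```text
clock: 77.0
eef_pos: [433.7, -177.6, 224.0]
tcp_rot: [-3.141, -0.001, 1.485]
contact_force: [0.5, 0.9, -0.7]
opening: 1.001
grasp_force: 0.0
```

Run:
```python
from h import *
for x,y,a,*_ in pots():
    t=np.radians(a); ax=np.array([np.cos(t),np.sin(t)]) if y<200 else np.array([-np.sin(t),np.cos(t)])
    o=np.array([x,y])-11.5*ax-[469,356]; g=np.radians(-4.8)
    print("in drain frame",[round(o@[np.cos(g),np.sin(g)]),round(o@[-np.sin(g),np.cos(g)])])
```

```text
cover centre [416.6 450.1] ang mod 90 -5.4 sides [38.5 37.4]
cover centre [460.5 102.5] ang mod 90 17.0 sides [38.7 36. ]
cover centre [477.8 312.4] ang mod 90 -4.1 sides [38.2 36.2]
cover centre [537.4 449. ] ang mod 90 -1.2 sides [36.2 39. ]
cover centre [661.   -4.5] ang mod 90 3.4 sides [37.9 36.2]
in drain frame [-60, 78]
in drain frame [2, -258]
in drain frame [13, -54]
in drain frame [61, 87]
in drain frame [210, -345]
```

All five pots check out: three inside the plate's bounds, two well off it. Handing in.

Run:
```python
from rig import r
print(r.sign_off())
```

```text
the job is handed in; nothing more can be done
None
```

The job is handed in: three loaded pots were emptied into the tray and stand upright on the draining plate, and the two empty pots stand upright on the bench off the plate; the grip read up to about 35 N at moments, over the 30 N asked.

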